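# Charge the wardrobe scent-ball pot and hold its bayonet lid half-way

## Robot

A 7-joint arm with a two-finger parallel gripper is mounted at the origin on the work surface. World frame = base frame: x ahead of the robot, y to its left, z up, the work surface at z = 0. Lengths are in m, angles in rad, forces in N, time in s.
With the tool pointing down it reaches from about 0.4 to 0.85 m from the base axis. Payload 10.4 kg.
Tool frame: the origin (TCP) lies midway between the tips of the shut fingers; the grasp point (between the pads) lies 19 mm behind it; z points along the fingers, y is the direction in which the jaws open and shut (so a half turn about z gives the same grasp; the last joint's range is limited). The gripper opens to 87 mm and grips with 3 to 60 N. Pads are 19 mm wide; open, the fingers measure 117 mm over their backs; the gripper's body (75 mm by 190 mm) begins 51 mm behind the grasp point.
Start: joints at [1.309, 0.332, -0.065, 1.46, 0.022, 1.35, -0.088], TCP at [0.148, -0.607, 0.223] pointing down, gripper open.
Joint ranges: [-2.6, 2.6], [-0.5, 2.12], [-1.47, 1.34], [0.16, 2.42], [-1.27, 4.41], [0.06, 2.06], [-2.6, 2.6]. Speed limits (rad/s): [2.22, 2.22, 2.79, 2.79, 3.14, 3.14, 3.14].

## Interface

Orientations are given as a unit quaternion [x, y, z, w].
In Python, from bench import r gives the robot as it stands.
- The arm moves only by the tool step_arm, never from a script. Its argument "increments" is a list of rows, each a list of 2 entries, a list of its own where there are three numbers: the shift along the tool's x, y, z in m, then the turn, a rotation vector about the tool's x, y, z in rad. A call has 1 to 5 rows; each row is the pose to reach, as a shift and turn from the pose measured when the call began, along the tool's axes at that moment; what a row does not reach only later rows make up. A row lasts 1/10 s, in which the tool goes at most 50 mm and 8.59 degrees, less where a joint would pass 70% of its speed; a pose out of reach is approached as far as the arm can. A call with a gripper value outside its range is refused whole. "hand" is the closure, from -1 (fully open) to 1 (shut), so that 0 is half open, set as the call begins (left out, the last holds). The fingers move at their own pace and stop on an object; "grip_force" is the grip in N (left out, the last holds). Time passes only in rows, so rows that repeat a pose let the fingers close. It gives the time, the measured TCP pose, the force and the opening at its end, in the units of the state.
- r.read_state(): the state, without advancing time (a new reading comes with each control period).
- r.camera(name): name is "scene" or "top"; returns a dict with "pixels" (384x512x3 uint8, blue, green, red), "camera_matrix" (3x3 intrinsics, pixels), "k1" (the pictures are not rectified: a ray, as slopes to the right and down, at radius r is drawn at 1 + k1 r^2 times it, then the intrinsics apply), "extrinsics" (4x4, takes a point from camera to world coordinates). Camera axes: x right, y up, looking along -z (the intrinsics and any distortion apply to the point x, -y, -z); pixel columns grow to the right and rows downward; lengths in m; the calibration is good to about 2 mm. A picture is of the moment at which its call begins. There is no depth.
- r.close_job(): hands the job in, once; it reports no verdict.
The state is a dict: "time": time; "joint_positions": joint angles; "joint_vel": joint speeds; "joint_torque": joint torques, N m; "ee_pos": TCP position; "eef_rot": TCP orientation; "ft_force": force on the tool from outside, world axes, zero at the start; "torque": the same for the moment, N m; "width": finger opening in m.
Only numpy, scipy, OpenCV 4.12 (cv2) and the standard library are available. Lean on these libraries where they do the work, as an engineer would, in place of code of your own. Each camera call takes 0.05 s, during which the arm holds its last target.

## Task

Use the blue scoop to scoop up at least two of the three scent balls from the wooden tray (never with the fingers) and tip them into the teal pot, then stand the scoop back upright on the ledge. Set the orange lid into the pot with its lugs in the slots at the green marks, so that it drops fully home, turn it clockwise to the yellow half-way marks without reaching the lock, and finish still gripping the lid there, keeping it steady. Leave the other things on the ledge where they are.

Things in the scene. Friction and masses are not known exactly. Their poses are not given: they have to be found in the camera images.
- pot_mouth (a point): Teal round pot, 106 mm across, 75 mm tall, fixed. Point: centre of its mouth, at rim height. Mouth 80 mm across in a 5 mm flange; hollow below 96 mm across, 70 mm deep. Two 19 mm slots in the flange at this frame's +x and -x, marked green on the rim. Clockwise seen from above, yellow marks follow at 45 deg (half-way), red at 90 deg (lock).
- pot: The same pot, origin in the centre of its underside. Pot and lid look the same after half a turn, so the lid goes in either way round. Below the flange a lug can turn only clockwise from its slot (with 2 mm play); it turns freely until about 58 deg, where it starts to press the lock's spring pin.
- lid_grip (a point): Loose bayonet lid, standing on its plug: grey plug 76 mm across, 14 mm tall; orange cap 92 mm across, 6 mm thick; red grip bar on top 56 mm long (this frame's x), 16 mm wide (y), 32 mm tall. Point: centre of the bar, 40 mm above the plug's underside, 26 mm above the cap's underside, 12 mm below the bar's top. About 0.12 kg.
- lid_seat (a point): Point on the lid's axis level with the cap's underside, axes as the grip; with the lid fully home it coincides with the centre of the pot's mouth. Two lugs on the plug at +x and -x (below the bar's ends, black lines on the cap show them), 14 mm wide, reaching 44 mm from the axis, 3.5 to 7.5 mm above the plug's underside.
- scoop_grip (a point): Loose blue scoop standing on the ledge, 85 mm long (x), 69 mm wide (y), about 0.09 kg. Open front faces this frame's -x, its edge 73 mm from this point in x. At the rear an upright handle 24 mm (x) by 14 mm (y), 98 mm tall. Point: in the handle's centre line, 75 mm above the scoop's flat underside.
- scoop_bowl (a point): Middle of the scoop's ball space, 39 mm in front of the handle's centre line, 14 mm above the underside. Space 50 mm long, 64 mm wide, side walls 22 mm tall (from 17 mm behind the edge), floor 3 mm thick. An 8 mm ramp at the front edge rises to 4 mm; its crest keeps balls in while level. They roll out when the front dips more than about 30 deg.
- scoop_tip (a point): Middle of the scoop's front edge, in the plane of its underside; axes as the scoop's (it opens to -x).
- tray: Dark wooden tray, fixed, 172 mm (its x) by 89 mm (y), 26 mm tall, walls and floor 6 mm, inside 160 by 77 mm. Origin: centre of its underside. Balls start in the -x half, centres 30 to 68 mm from the middle. The scoop fits in the +x half, front to -x, 4 mm free each side; a stroke along -x to the end wall brings the balls in over its edge.
- ball0: White ceramic scent ball, 20 mm across, 10 g, smooth, rolls freely; origin at its centre.
- ball1: White ceramic scent ball, 20 mm across, 10 g, smooth, rolls freely; origin at its centre.
- ball2: White ceramic scent ball, 20 mm across, 10 g, smooth, rolls freely; origin at its centre.
- click (a joint): The lock's spring pin inside the pot: 0 when free, up to 0.004 (m) when a lug pushes it down on the way into the lock.
- watch: Bystander: steel watch, bracelet closed, about 70 mm across, 38 mm tall; origin in the middle of its underside.
- comb: Bystander: wooden hair comb 160 by 40 mm, 7 mm thick, along its x; origin in the middle of its underside.
- dish: Bystander: white round ceramic dish, 88 mm across, 20 mm tall, with coins; origin in the middle of its underside.
- case: Bystander: open black clamshell case with sunglasses, 160 mm (y) by 100 mm (x), 92 mm tall; origin in the middle of its lower half's underside.
- lotion: Bystander: white lotion jar with blue lid, 72 mm across, 70 mm tall; origin in the middle of its underside.
- spray: Bystander: green spray can, 44 mm across, 150 mm tall; origin in the middle of its underside.
Things that resemble listed ones, but are neither listed nor needed, are in the scene too. What is shaped like the part that bears scoop_grip but pink is not meant.

How it is judged:
On the way, in this order (a step that is already met when the one before it is completed fails the run):
1. at least two balls lie in the scoop, lifted clear of the tray (((distance between each of ball0, ball1 and scoop_bowl below 0.038 m and height (world z) of each of ball0, ball1 above 0.06 m) or (distance between each of ball0, ball2 and scoop_bowl below 0.038 m and height (world z) of each of ball0, ball2 above 0.06 m) or (distance between each of ball1, ball2 and scoop_bowl below 0.038 m and height (world z) of each of ball1, ball2 above 0.06 m))), for 0.2 s.
2. at least two balls lie in the pot (((horizontal distance between each of ball0, ball1 and pot_mouth below 0.048 m and height (world z) of each of ball0, ball1 below 0.055 m) or (horizontal distance between each of ball0, ball2 and pot_mouth below 0.048 m and height (world z) of each of ball0, ball2 below 0.055 m) or (horizontal distance between each of ball1, ball2 and pot_mouth below 0.048 m and height (world z) of each of ball1, ball2 below 0.055 m))), for 0.2 s.
3. the lid is fully home in the pot with its lugs through the slots, not yet turned (horizontal distance between lid_seat and pot_mouth below 0.005 m and z of lid_seat in the frame of pot_mouth between -0.003 and 0.003 m and angle between lid_seat's own z axis and vertical below 0.06 rad and angle between the x axis of lid_seat and the x axis of pot_mouth, either way round below 0.3 rad), for 0.1 s.
4. the lid, still home, is turned to half-way and gripped (horizontal distance between lid_seat and pot_mouth below 0.005 m and z of lid_seat in the frame of pot_mouth between -0.003 and 0.003 m and angle between lid_seat's own z axis and vertical below 0.06 rad and angle between the x axis of lid_seat and the x axis of pot_mouth, either way round between 0.6 and 0.97 rad and contact force between the fingers and lid above 2 N), for 0.2 s.
At the end, for the whole second after the job is handed in: Lid fully home (5 mm, 3 mm in height), turned 34 to 56 degrees clockwise from green (yellow is 45), lock pin not pressed, gripped (over 2 N) and not turning; at least two balls in the pot; the scoop released, upright and still on the ledge (all of step 4 and angular speed of lid below 0.15 rad/s and ((horizontal distance between each of ball0, ball1 and pot_mouth below 0.048 m and height (world z) of each of ball0, ball1 below 0.055 m) or (horizontal distance between each of ball0, ball2 and pot_mouth below 0.048 m and height (world z) of each of ball0, ball2 below 0.055 m) or (horizontal distance between each of ball1, ball2 and pot_mouth below 0.048 m and height (world z) of each of ball1, ball2 below 0.055 m)) and value of joint click below 0.0012 m and height (world z) of scoop_tip below 0.012 m and angle between scoop_grip's own z axis and vertical below 0.15 rad and linear speed of scoop below 0.03 m/s and contact force between the fingers and scoop below 0.2 N); the arm keeps its last pose, push and grip.
It fails at once if the lock is reached: a lug pushes the spring pin down (value of joint click above 0.0015 m).
It fails at once if a ball is touched by the fingers (contact force between the fingers and ball0 above 0.3 N or contact force between the fingers and ball1 above 0.3 N or contact force between the fingers and ball2 above 0.3 N).
It fails at once if a bystander (watch, comb, dish, case, lotion jar, spray can) is moved by more than 30 mm (distance of any of watch, comb, dish, case, lotion, spray from where it was at the start of the episode above 0.03 m).
It also fails if it takes over 72 s, if anything falls off the work surface, if the arm or the gripper's body presses on something with over 40 N, if the wrist force passes 120 N, or if a joint passes its speed limit or range.

## Working session

There is one attempt and no reset: what is moved stays moved. The work goes in short steps, Python scripts to look and compute and a tool call to move; the robot and the scene stay as the last step left them, time stands still between calls to the robot, and variables do not carry over. Pictures are saved under pics/ and viewed, and the job is handed in when it is done.

Besides the shell and the picture viewer there is one more tool, called after "Emit:" by a JSON object that holds its "name" and its "arguments", one argument or row to a line. step_arm: Moves the arm, as the interface text tells. Its arguments: {"type":"object","properties":{"increments":{"type":"array"},"hand":{"type":"number"},"grip_force":{"type":"number"}},"required":["increments"]}

```bash
ls -la; mkdir -p pics; cat > h.py <<'E'
import numpy as np, cv2
from bench import r
from scipy.spatial.transform import Rotation as R
def snap(name,fn):
    c=r.camera(name); cv2.imwrite('pics/'+fn,c['pixels']); np.savez('pics/'+fn+'.npz',**{k:np.array(v) for k,v in c.items()}); return c
def load(fn): return dict(np.load('pics/'+fn+'.npz'))
def ray(c,u,v):
    K=np.array(c['camera_matrix']);k1=float(c['k1'])
    xd=(u-K[0,2])/K[0,0]; yd=(v-K[1,2])/K[1,1]
    rd=np.hypot(xd,yd); q=rd
    for _ in range(30): q=rd/(1+k1*q*q)
    s=q/rd if rd>0 else 1
    E=np.array(c['extrinsics']); d=E[:3,:3]@np.array([xd*s,-yd*s,-1]); return E[:3,3],d
def onz(c,u,v,z):
    o,d=ray(c,u,v); return o+d*(z-o[2])/d[2]
def proj(c,p):
    E=np.array(c['extrinsics']);K=np.array(c['camera_matrix']); q=E[:3,:3].T@(np.array(p)-E[:3,3])
    x=q[0]/-q[2];y=-q[1]/-q[2];f=1+float(c['k1'])*(x*x+y*y)
    return K[0,0]*x*f+K[0,2],K[1,1]*y*f+K[1,2]
def st():
    s=r.read_state(); return s
E
python3 - <<'E'
from h import *
s=st(); print(s)
for n in('scene','top'):
    c=snap(n,n+'0.png'); print(n,c['camera_matrix'],c['k1'],c['extrinsics'])
E
```

```text
total 12
drwxr-xr-x  3 agent agent 4096 Dec  6 19:16 .
drwxr-xr-x 23 root  root  4096 Dec  6 19:16 ..
drwxr-xr-x  2 agent agent 4096 Dec  6 19:16 pics
{'time': 0.0, 'joint_positions': array([ 1.30941126,  0.33286363, -0.06469005,  1.46097724,  0.0215799 ,
        1.34989743, -0.0885063 ]), 'joint_vel': array([-0.00042933, -0.00080968,  0.00126868,  0.00072944,  0.00040392,
       -0.00061294,  0.0002531 ]), 'joint_torque': array([-1.22454596e-03, -6.23246956e+01,  2.43798725e-02, -3.89892304e+01,
       -6.14217971e-02,  3.96944617e-02,  1.06427783e-04]), 'ee_pos': array([ 0.14772492, -0.60687504,  0.22174191]), 'eef_rot': array([ 9.92880816e-01,  1.19109861e-01, -1.12474742e-04, -7.16776376e-04]), 'ft_force': array([ 0.41321352,  0.49863089, -0.3077518 ]), 'torque': array([-0.02457621, -0.0018416 ,  0.00202476]), 'width': 0.08710645841842074}
scene [[362.84942957   0.         260.6709647 ]
 [  0.         362.84942957 190.46393973]
 [  0.           0.           1.        ]] -0.04155101103492398 [[ 0.59236871 -0.49780287  0.63347582  1.24724078]
 [ 0.80536467  0.34433527 -0.48251526 -0.5082895 ]
 [ 0.02206941  0.79600599  0.60488628  0.71627397]
 [ 0.          0.          0.          1.        ]]
top [[374.64376875   0.         258.77870309]
 [  0.         374.64376875 190.26016024]
 [  0.           0.           1.        ]] -0.08762030798359763 [[ 0.02565322  0.98804271 -0.15203131  0.38859597]
 [-0.99955837  0.02307008 -0.01873079  0.01183692]
 [-0.01499945  0.15244468  0.98819818  1.20117442]
 [ 0.          0.          0.          1.        ]]
```

View pics/scene0.png

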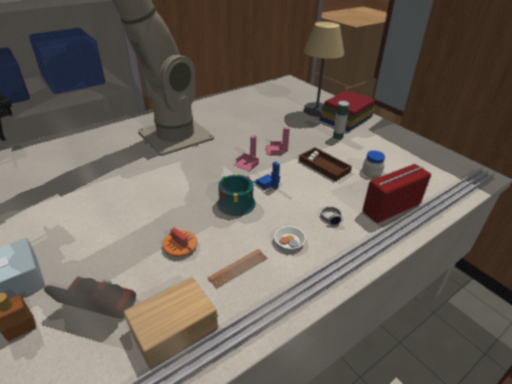

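View pics/top0.png

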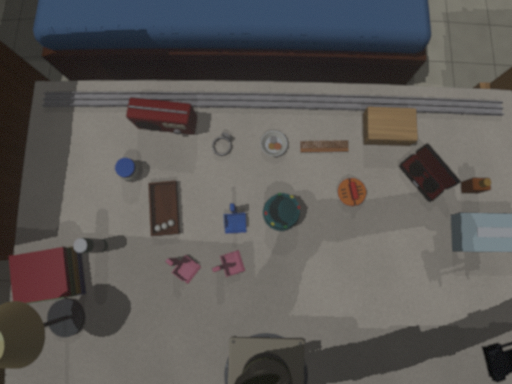

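```bash
python3 - <<'E'
from h import *
t=load('top0.png');s=load('scene0.png')
def crop(c,x0,y0,x1,y1,k): return cv2.resize(c['pixels'][y0:y1,x0:x1],None,fx=k,fy=k,interpolation=cv2.INTER_CUBIC)
cv2.imwrite('pics/c1.png',crop(t,140,170,400,290,3))
cv2.imwrite('pics/c2.png',crop(s,150,110,360,270,3.6))
E
```

```text
(no output)
```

View pics/c1.png

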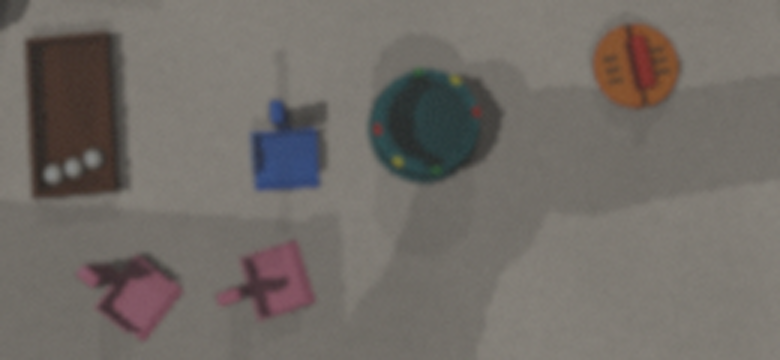

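View pics/c2.png

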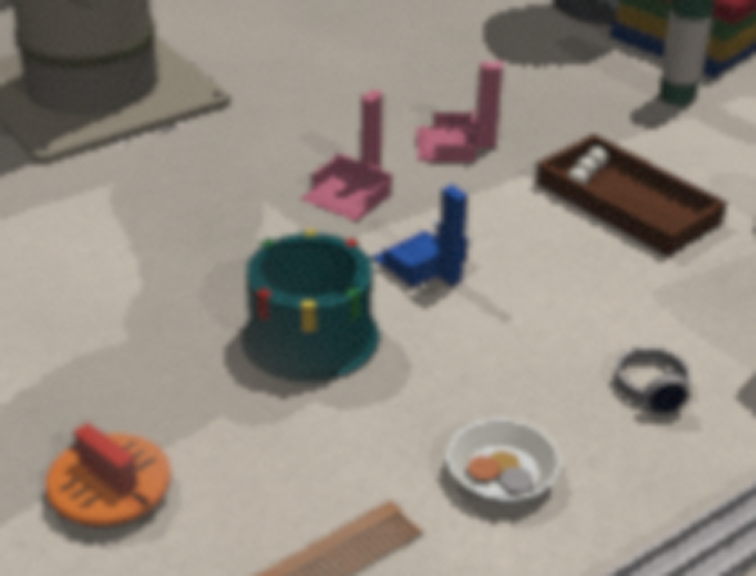

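```bash
python3 - <<'E'
from h import *
t=load('top0.png')
hsv=cv2.cvtColor(t['pixels'],cv2.COLOR_BGR2HSV)
def mask(lo,hi,x0,y0,x1,y1):
    m=cv2.inRange(hsv,lo,hi); z=np.zeros_like(m); z[y0:y1,x0:x1]=m[y0:y1,x0:x1]; return z
for (n,u,v) in [('lid',345,185),('bar',352,190),('blue',236,222),('teal',265,200),('tray',160,200),('ball',164,226),('green',280,194),('yellow',292,197),('red',266,213)]:
    print(n,hsv[v-1:v+2,u-1:u+2].reshape(-1,3).tolist())
def crop(c,x0,y0,x1,y1,k): return cv2.resize(c['pixels'][y0:y1,x0:x1],None,fx=k,fy=k,interpolation=cv2.INTER_CUBIC)
def g(im,x0,y0,k,step):
    im=cv2.convertScaleAbs(im,alpha=1.6)
    h,w=im.shape[:2]
    for i in range(0,w,step*k): cv2.line(im,(i,0),(i,6),(255,255,255),1); cv2.putText(im,str(x0+i//k),(i,16),0,.35,(255,255,255),1)
    for i in range(0,h,step*k): cv2.line(im,(0,i),(6,i),(255,255,255),1); cv2.putText(im,str(y0+i//k),(8,i+4),0,.35,(255,255,255),1)
    return im
a=g(crop(t,215,195,255,245,10),215,195,10,5);b=g(crop(t,258,187,305,237,8),258,187,8,5)
cv2.imwrite('pics/c3.png',np.hstack([a,cv2.resize(b,(376,500))]) if b.shape[0]!=500 else np.hstack([a,b]))
a=g(crop(t,140,172,190,244,8),140,172,8,5);b=g(crop(t,330,170,374,242,8),330,170,8,5)
cv2.imwrite('pics/c4.png',np.hstack([a,b]))
E
```

```text
lid [[12, 160, 131], [13, 161, 130], [12, 158, 132], [13, 165, 131], [12, 159, 133], [12, 160, 131], [12, 161, 130], [12, 160, 131], [13, 156, 132]]
bar [[2, 138, 94], [1, 154, 114], [2, 160, 123], [3, 142, 90], [1, 153, 110], [2, 158, 124], [3, 138, 85], [2, 152, 104], [2, 161, 119]]
blue [[111, 134, 116], [111, 135, 117], [110, 135, 115], [111, 134, 116], [111, 134, 116], [110, 134, 118], [110, 135, 117], [110, 134, 118], [111, 134, 120]]
teal [[17, 20, 117], [23, 18, 113], [21, 16, 109], [23, 17, 118], [20, 21, 111], [30, 10, 100], [20, 20, 116], [30, 12, 103], [83, 11, 90]]
tray [[8, 91, 73], [10, 96, 72], [10, 89, 72], [10, 103, 72], [10, 106, 70], [10, 91, 70], [8, 90, 74], [10, 95, 70], [11, 98, 70]]
ball [[60, 4, 132], [30, 6, 128], [30, 11, 117], [60, 2, 131], [40, 6, 129], [24, 11, 117], [30, 9, 119], [24, 10, 122], [30, 14, 109]]
green [[60, 67, 95], [64, 66, 89], [74, 50, 87], [67, 97, 84], [70, 92, 78], [77, 78, 75], [69, 82, 65], [72, 70, 62], [83, 53, 58]]
yellow [[29, 119, 114], [28, 119, 111], [28, 89, 92], [32, 104, 105], [32, 106, 106], [34, 75, 92], [47, 57, 85], [45, 64, 87], [62, 46, 84]]
red [[0, 113, 99], [1, 97, 95], [0, 28, 73], [1, 115, 106], [179, 107, 100], [176, 46, 77], [0, 86, 92], [179, 79, 90], [174, 17, 73]]
```

View pics/c3.png

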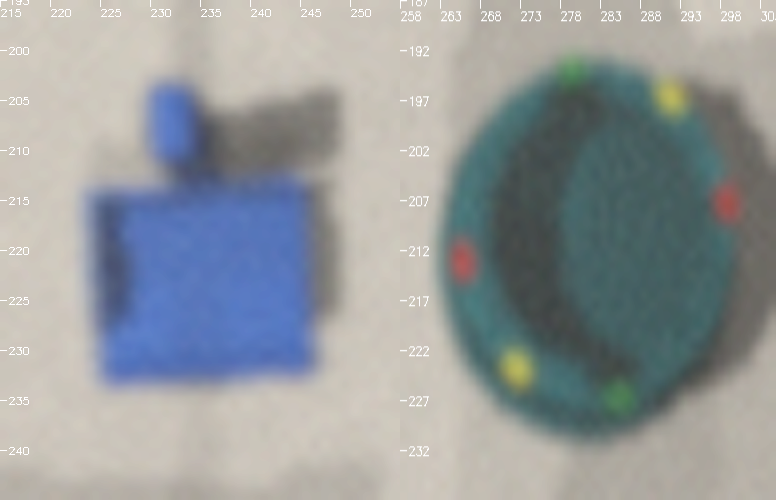

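View pics/c4.png

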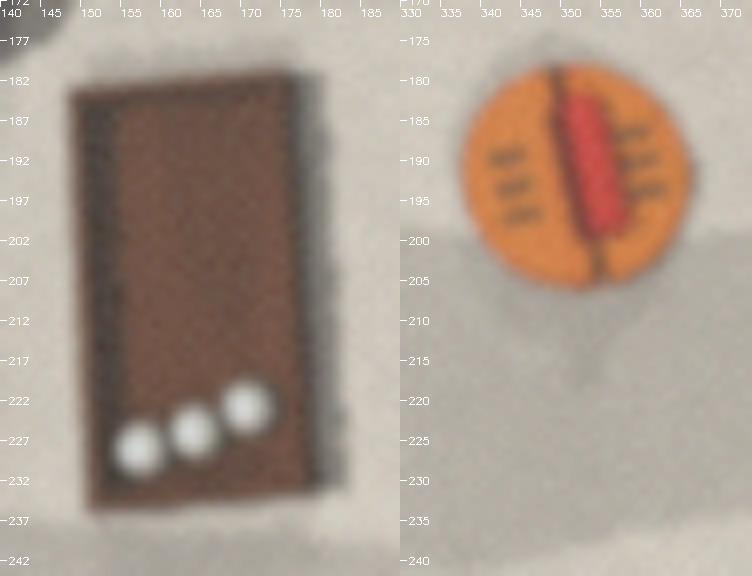

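```bash
cat > m.py <<'E'
from h import *
def comps(c,lo,hi,box,amin=3):
    hsv=cv2.cvtColor(c['pixels'],cv2.COLOR_BGR2HSV); x0,y0,x1,y1=box
    m=cv2.inRange(hsv,lo,hi); z=np.zeros_like(m); z[y0:y1,x0:x1]=m[y0:y1,x0:x1]
    n,l,s,ce=cv2.connectedComponentsWithStats(z)
    return z,[(s[i,4],ce[i]) for i in range(1,n) if s[i,4]>=amin]
E
python3 - <<'E'
from m import *
t=load('top0.png')
box=(258,187,305,237)
P={}
for n,lo,hi in [('green',(50,75,60),(76,255,255)),('yellow',(20,70,90),(36,255,255)),('red',(0,60,85),(10,255,255))]:
    z,cs=comps(t,lo,hi,box); pts=[onz(t,*ce,.075) for a,ce in cs]
    print(n,[(a,ce.round(1)) for a,ce in cs],[p[:2].round(4) for p in pts])
    if len(pts)==2:
        d=pts[0]-pts[1]; print('  mid',((pts[0]+pts[1])/2).round(4),'dist',np.linalg.norm(d).round(4),'ang',np.degrees(np.arctan2(d[1],d[0])))
# manual
for n,a,b in [('green',(279,194),(283.8,226.5)),('yellow',(291,196.5),(273.5,224)),('red',(266,213.3),(297.5,207.5))]:
    pa,pb=onz(t,*a,.075),onz(t,*b,.075); d=pa-pb; print('man',n,((pa+pb)/2).round(4),np.linalg.norm(d).round(4),np.degrees(np.arctan2(d[1],d[0])).round(1))
def quad(n,lo,hi,box,z):
    m,cs=comps(t,lo,hi,box,30); cnt=max(cv2.findContours(m,0,1)[0],key=cv2.contourArea)
    (cx,cy),(w,h),a=cv2.minAreaRect(cnt); bp=cv2.boxPoints(((cx,cy),(w,h),a))
    w_=[onz(t,*p,z)[:2].round(4) for p in bp]; c=np.mean(w_,0)
    print(n,bp.round(1).tolist(),w_,'c',c.round(4),'sides',[np.linalg.norm(w_[i]-w_[(i+1)%4]).round(4) for i in range(4)],[np.degrees(np.arctan2(*(w_[i]-w_[(i+1)%4])[::-1])).round(1) for i in range(4)])
quad('bowl',(100,70,50),(125,255,255),(220,214,252,240),.0)
quad('handle',(100,70,90),(125,255,255),(220,195,252,212),.098)
quad('tray',(0,60,20),(20,255,110),(140,172,185,244),.026)
quad('bar',(0,120,80),(6,255,255),(330,170,374,220),.052)
z,cs=comps(t,(0,100,60),(22,255,255),(330,170,374,220),30)
cnt=max(cv2.findContours(z,0,1)[0],key=cv2.contourArea); (cx,cy),ax,a=cv2.fitEllipse(cnt); print('lid',cx,cy,ax,onz(t,cx,cy,.02).round(4), [np.linalg.norm(onz(t,cx-ax[0]/2,cy,.02)-onz(t,cx+ax[0]/2,cy,.02)).round(4)])
d=onz(t,349.5,179.5,.02)-onz(t,355,204.5,.02); print('lidline',d.round(4),np.degrees(np.arctan2(d[1],d[0])))
d=onz(t,348.9,178.5,.02)
for p in [(157,227.8),(164,226),(170.5,223)]: print('ball',onz(t,*p,.016).round(4))
E
```

```text
green [(np.int32(4), array([279. , 194.2])), (np.int32(10), array([284.8, 226. ]))] [array([ 0.551 , -0.0285]), array([ 0.4553, -0.0476])]
  mid [ 0.5032 -0.0381  0.075 ] dist 0.0976 ang 11.285315543608165
yellow [(np.int32(9), array([291.7, 196.1])), (np.int32(6), array([272. , 223.5]))] [array([ 0.5462, -0.067 ]), array([ 0.4619, -0.0091])]
  mid [ 0.504 -0.038  0.075] dist 0.1023 ang -34.46564148247337
red [(np.int32(6), array([298.5, 207. ])), (np.int32(4), array([265.2, 212.8]))] [array([ 0.5135, -0.0881]), array([0.4937, 0.0119])]
  mid [ 0.5036 -0.0381  0.075 ] dist 0.1019 ang -78.80751777376271
man green [ 0.5028 -0.0366  0.075 ] 0.0994 9.3
man yellow [ 0.5027 -0.0393  0.075 ] 0.0989 -31.3
man red [ 0.502  -0.0377  0.075 ] 0.0967 101.8
bowl [[224.0, 214.0], [245.0, 214.0], [245.0, 232.0], [224.0, 232.0]] [array([0.4934, 0.1446]), array([0.4951, 0.0769]), array([0.4375, 0.0752]), array([0.4357, 0.1424])] c [0.4654 0.1098] sides [np.float64(0.0677), np.float64(0.0576), np.float64(0.0672), np.float64(0.0577)] [np.float64(91.4), np.float64(1.7), np.float64(-88.5), np.float64(-177
[... 809 characters left out ...]
938964844, 182.39999389648438], [355.0, 180.89999389648438], [358.79998779296875, 197.89999389648438], [352.20001220703125, 199.39999389648438]] [array([ 0.5969, -0.2452]), array([ 0.602 , -0.2659]), array([ 0.5485, -0.277 ]), array([ 0.5435, -0.2565])] c [ 0.5727 -0.2612] sides [np.float64(0.0213), np.float64(0.0546), np.float64(0.0211), np.float64(0.0546)] [np.float64(103.8), np.float64(11.7), np.float64(-76.3), np.float64(-168.1)]
lid 351.51763916015625 191.63587951660156 (26.52181053161621, 27.541379928588867) [ 0.5728 -0.262   0.02  ] [np.float64(0.0853)]
lidline [0.0804 0.0167 0.    ] 11.742112830485892
ball [0.4423 0.3557 0.016 ]
ball [0.4487 0.3334 0.016 ]
ball [0.4588 0.3129 0.016 ]
```

```bash
cat >> m.py <<'E'
def wrect(c,lo,hi,box,z,k=8,bl=0):
    x0,y0,x1,y1=box
    im=cv2.resize(c['pixels'][y0:y1,x0:x1],None,fx=k,fy=k,interpolation=cv2.INTER_CUBIC)
    m=cv2.inRange(cv2.cvtColor(im,cv2.COLOR_BGR2HSV),lo,hi)
    cnt=max(cv2.findContours(m,0,cv2.CHAIN_APPROX_NONE)[0],key=cv2.contourArea)[:,0].astype(float)
    # resize: src = (dst+.5)/k-.5
    pw=np.array([onz(c,(u+.5)/k-.5+x0,(v+.5)/k-.5+y0,z)[:2] for u,v in cnt])
    (cx,cy),(w,h),a=cv2.minAreaRect((pw*1000).astype(np.float32)); return (cx,cy),(w,h),a,pw,cnt
def linefit(pw,ctr,ang,L,W):
    """fit 4 sides: robust using points near mid of each side"""
    a=np.radians(ang);X=np.array([np.cos(a),np.sin(a)]);Y=np.array([-X[1],X[0]])
    q=(pw-ctr); qx=q@X;qy=q@Y; out={}
    for n,s in (('+x',(qx>L*.35)&(abs(qy)<W*.38)),('-x',(qx<-L*.35)&(abs(qy)<W*.38)),('+y',(qy>W*.3)&(abs(qx)<L*.42)),('-y',(qy<-W*.3)&(abs(qx)<L*.42))):
        A,B=(qy[s],qx[s]) if 'x' in n else (qx[s],qy[s])
        p=np.polyfit(A,B,1); res=B-np.polyval(p,A); k=abs(res)<2*np.std(res)+1e-4; p=np.polyfit(A[k],B[k],1)
        out[n]=(p[1],np.degrees(np.arctan(p[0]))*(-1 if 'x' in n else 1)+ang)
    c=ctr+X*(out['+x'][0]+out['-x'][0])/2+Y*(out['+y'][0]+out['-y'][0])/2
    return c,out['+x'][0]-out['-x'][0],out['+y'][0]-out['-y'][0],{n:round(o[1],1) for n,o in out.items()}
E
python3 - <<'E'
from m import *
t=load('top0.png')
_,wh,a,pw,_=wrect(t,(0,60,20),(20,255,110),(140,172,185,244),.026); print('tray',_ .shape and wh,a, linefit(pw,np.array([.5066,.3372]),6.5,.172,.089))
c,wh,a,pw,_=wrect(t,(100,70,50),(125,255,255),(220,214,252,240),.0); print('bowl',c,wh,a,linefit(pw,np.array([.465,.110]),1.8,.06,.069))
c,wh,a,pw,_=wrect(t,(100,90,100),(125,255,255),(220,195,252,211),.098); print('handle',c,wh,a)
c,wh,a,pw,_=wrect(t,(0,120,90),(7,255,255),(330,170,374,220),.052); print('bar',c,wh,a)
c,wh,a,pw,_=wrect(t,(0,100,60),(22,255,255),(330,170,374,220),.02); print('lid',cv2.minEnclosingCircle((pw*1000).astype(np.float32)),wh)
c,wh,a,pw,_=wrect(t,(70,60,30),(100,255,255),(255,182,308,240),.075); print('pot',cv2.minEnclosingCircle((pw*1000).astype(np.float32)),wh)
# scene cross-check handle top
s=load('scene0.png')
for n,p in [('handle top',(.506,.112,.098)),('lidc',(.573,-.262,.02)),('pot',(.5033,-.038,.075)),('tray',(.507,.337,.026))]: print(n,np.round(proj(s,p),1))
E
```

```text
tray (169.7411346435547, 89.02349853515625) 6.7087812423706055 (array([0.50958851, 0.3345715 ]), np.float64(0.15842334576491468), np.float64(0.07996884303734828), {'+x': np.float64(13.1), '-x': np.float64(12.2), '+y': np.float64(5.5), '-y': np.float64(5.4)})
bowl (466.1353759765625, 108.22159576416016) (61.5361328125, 68.93502044677734) 3.794386625289917 (array([0.46576606, 0.10790589]), np.float64(0.06001077573030531), np.float64(0.06704728018337043), {'+x': np.float64(1.4), '-x': np.float64(4.9), '+y': np.float64(4.4), '-y': np.float64(3.1)})
handle (506.2569885253906, 111.94828033447266) (20.514101028442383, 9.292434692382812) 2.040975570678711
bar (573.9103393554688, -261.8633117675781) (58.376808166503906, 20.721405029296875) 17.690624237060547
lid ((573.22509765625, -262.2868957519531), 45.72740936279297) (88.66874694824219, 90.54640197753906)
pot ((499.76422119140625, -36.36243438720703), 55.66670227050781) (103.35499572753906, 110.87493896484375)
handle top [275.5 161.8]
lidc [179.7 240.5]
pot [235.3 183.2]
tray [324.2 159.6]
```

```bash
cat >> h.py <<'E'
def target(yaw,tilt=0):
    """tool down, tool x at yaw deg world; tilt deg about tool y (positive: see sign)"""
    a=np.radians(yaw); X=np.array([np.cos(a),np.sin(a),0]); Z=np.array([0,0,-1.]); Y=np.cross(Z,X)
    return R.from_matrix(np.stack([X,Y,Z],1))*R.from_rotvec([0,np.radians(tilt),0])
def go(pos,yaw,tilt=0):
    s=st(); q=R.from_quat(s['eef_rot']); d=q.inv().apply(np.array(pos)-s['ee_pos']); w=(q.inv()*target(yaw,tilt)).as_rotvec()
    print('t',round(s['time'],2),'pos',s['ee_pos'].round(4),'F',s['ft_force'].round(1),'w',round(s['width'],4),'shift',d.round(4),'rot',w.round(3)); return d,w
E
python3 -c "
from h import *
go((.45,-.38,.24),3); go((.506,.112,.24),3)"
```

```text
t 0.1 pos [ 0.1477 -0.6069  0.2218] F [-0.3  1.1  0.3] w 0.087 shift [ 0.3474 -0.149  -0.018 ] rot [-0.001  0.     0.186]
t 0.1 pos [ 0.1477 -0.6069  0.2218] F [-0.3  1.1  0.3] w 0.087 shift [ 0.5182 -0.6138 -0.0174] rot [-0.001  0.     0.186]
```

Emit:
{"name": "step_arm", "arguments": {
  "increments": [
    [[0.3, -0.13, -0.02], [0, 0, 0.186]],
    [[0.35, -0.15, -0.02], [0, 0, 0.186]],
    [[0.35, -0.15, -0.02], [0, 0, 0.186]],
    [[0.4, -0.25, -0.02], [0, 0, 0.186]],
    [[0.4, -0.3, -0.02], [0, 0, 0.186]]
  ],
  "hand": -1,
  "grip_force": 40
}}

```text
time: 0.6
ee_pos: [0.3272, -0.4362, 0.2334]
eef_rot: [1.0, 0.027, -0.0, -0.001]
ft_force: [0.6, -0.4, -0.2]
width: 0.0874
```

```bash
python3 -c "
from h import *
go((.506,.112,.24),3)"
```

```text
t 0.6 pos [ 0.3272 -0.4362  0.2334] F [ 0.6 -0.4 -0.2] w 0.0874 shift [ 0.208  -0.5379 -0.0057] rot [-0.002  0.     0.001]
```

Emit:
{"name": "step_arm", "arguments": {
  "increments": [
    [[0.1, -0.15, -0.005], [0, 0, 0]],
    [[0.15, -0.25, -0.005], [0, 0, 0]],
    [[0.2, -0.35, -0.005], [0, 0, 0]],
    [[0.208, -0.45, -0.005], [0, 0, 0]],
    [[0.208, -0.538, -0.005], [0, 0, 0]]
  ]
}}

```text
time: 1.1
ee_pos: [0.4252, -0.208, 0.2369]
eef_rot: [1.0, 0.027, -0.0, -0.001]
ft_force: [0.7, 0.2, 0.0]
width: 0.0866
```

Emit:
{"name": "step_arm", "arguments": {
  "increments": [
    [[0.05, -0.3, 0], [0, 0, 0]],
    [[0.05, -0.3, 0], [0, 0, 0]],
    [[0.05, -0.3, 0], [0, 0, 0]],
    [[0.05, -0.3, 0], [0, 0, 0]],
    [[0.05, -0.3, 0], [0, 0, 0]]
  ]
}}

```text
time: 1.6
ee_pos: [0.4523, 0.0402, 0.2373]
eef_rot: [1.0, 0.027, -0.0, -0.001]
ft_force: [1.6, -0.5, -0.6]
width: 0.0869
```

```bash
python3 -c "
from h import *
go((.506,.112,.24),3);go((.506,.112,.14),3)"
```

```text
t 1.6 pos [0.4523 0.0402 0.2373] F [ 1.6 -0.5 -0.6] w 0.0869 shift [ 0.0575 -0.0688 -0.0026] rot [-0.001  0.     0.001]
t 1.6 pos [0.4523 0.0402 0.2373] F [ 1.6 -0.5 -0.6] w 0.0869 shift [ 0.0576 -0.0686  0.0974] rot [-0.001  0.     0.001]
```

Emit:
{"name": "step_arm", "arguments": {
  "increments": [
    [[0.04, -0.045, 0], [0, 0, 0]],
    [[0.0575, -0.0688, 0.03], [0, 0, 0]],
    [[0.0575, -0.0688, 0.07], [0, 0, 0]],
    [[0.0575, -0.0688, 0.097], [0, 0, 0]],
    [[0.0575, -0.0688, 0.097], [0, 0, 0]]
  ]
}}

```text
time: 2.1
ee_pos: [0.5034, 0.1117, 0.1367]
eef_rot: [1.0, 0.027, -0.004, -0.001]
ft_force: [0.4, -0.6, 0.3]
width: 0.0874
```

```bash
python3 -c "
from h import *
go((.506,.112,.057),3)
s=snap('scene','s1.png');t=snap('top','t1.png')
a=cv2.resize(s['pixels'][110:220,220:330],None,fx=4,fy=4,interpolation=2)
b=cv2.resize(t['pixels'][170:280,180:270],None,fx=4,fy=4,interpolation=2)
cv2.imwrite('pics/c5.png',np.hstack([a,b]))
"
```

```text
t 2.1 pos [0.5034 0.1117 0.1367] F [ 0.4 -0.6  0.3] w 0.0874 shift [ 0.0032 -0.      0.0797] rot [-0.001  0.007  0.002]
```

View pics/c5.png

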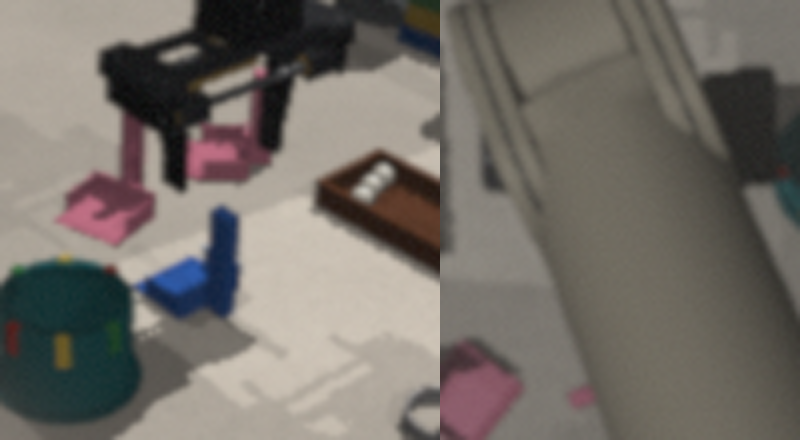

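Emit:
{"name": "step_arm", "arguments": {
  "increments": [
    [[0.003, 0, 0.03], [0, 0.007, 0]],
    [[0.003, 0, 0.06], [0, 0.007, 0]],
    [[0.003, 0, 0.08], [0, 0.007, 0]],
    [[0.003, 0, 0.08], [0, 0.007, 0]],
    [[0.003, 0, 0.08], [0, 0.007, 0]]
  ]
}}

```text
time: 2.7
ee_pos: [0.51, 0.1125, 0.063]
eef_rot: [1.0, 0.027, 0.004, -0.001]
ft_force: [1.0, 0.1, 1.2]
width: 0.0871
```

Emit:
{"name": "step_arm", "arguments": {
  "increments": [
    [[0, 0, 0], [0, 0, 0]],
    [[0, 0, 0], [0, 0, 0]],
    [[0, 0, 0], [0, 0, 0]],
    [[0, 0, 0], [0, 0, 0]],
    [[0, 0, 0], [0, 0, 0]]
  ],
  "hand": 1
}}

```text
time: 3.2
ee_pos: [0.5101, 0.1125, 0.0631]
eef_rot: [1.0, 0.027, 0.004, -0.001]
ft_force: [-0.2, 0.2, -0.6]
width: 0.0548
```

```bash
python3 -c "
from h import *
go((.506,.112,.057),3)
s=snap('scene','s2.png');t=snap('top','t2.png')
a=cv2.resize(s['pixels'][110:220,220:330],None,fx=4,fy=4,interpolation=2)
b=cv2.resize(t['pixels'][170:280,180:270],None,fx=4,fy=4,interpolation=2)
cv2.imwrite('pics/c6.png',np.hstack([a,b]))
"
```

```text
t 3.2 pos [0.5101 0.1125 0.0631] F [-0.2  0.2 -0.6] w 0.0548 shift [-0.0042  0.0003  0.0061] rot [-0.002 -0.009  0.001]
```

View pics/c6.png

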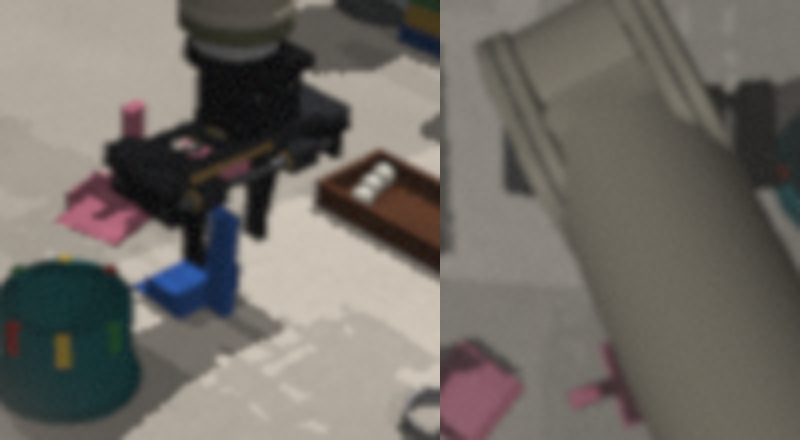

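```bash
python3 -c "
from h import *
s=load('s2.png')
def cc(p): u,v=proj(s,p); return round((u-220)*4),round((v-110)*4)
print('tcp',cc((.51,.1125,.063)),'L',cc((.51,.075,.063)),'R',cc((.51,.15,.063)),'handle top',cc((.506,.112,.098)),'handle bottom',cc((.506,.112,0)),'rear bottom corners',cc((.518,.105,0)))
"
```

```text
tcp (224, 246) L (186, 261) R (260, 231) handle top (222, 207) handle bottom (217, 307) rear bottom corners (219, 317)
```

Emit:
{"name": "step_arm", "arguments": {
  "increments": [
    [[-0.003, 0, 0.006], [0, -0.009, 0]],
    [[-0.003, 0, 0.006], [0, -0.009, 0]],
    [[-0.003, 0, 0.006], [0, -0.009, 0]],
    [[-0.003, 0, 0.006], [0, -0.009, 0]],
    [[-0.003, 0, 0.006], [0, -0.009, 0]]
  ]
}}

```text
time: 3.8
ee_pos: [0.507, 0.1124, 0.0569]
eef_rot: [1.0, 0.027, -0.0, -0.001]
ft_force: [0.5, -0.8, -0.7]
width: 0.0137
```

Emit:
{"name": "step_arm", "arguments": {
  "increments": [
    [[0, 0, 0], [0, 0, 0]],
    [[0, 0, 0], [0, 0, 0]],
    [[0, 0, 0], [0, 0, 0]]
  ]
}}

```text
time: 4.1
ee_pos: [0.507, 0.1124, 0.0569]
eef_rot: [1.0, 0.027, -0.0, -0.001]
ft_force: [0.6, -0.1, -0.4]
width: 0.0138
```

```bash
python3 -c "
from h import *
go((.507,.112,.057),3)
s=snap('scene','s3.png')
a=cv2.resize(s['pixels'][120:200,235:315],None,fx=6,fy=6,interpolation=2)
cv2.imwrite('pics/c7.png',a)
"
```

```text
t 4.1 pos [0.507  0.1124 0.0569] F [ 0.6 -0.1 -0.4] w 0.0138 shift [-0.0001  0.0004 -0.0001] rot [-0.002  0.001  0.001]
```

View pics/c7.png

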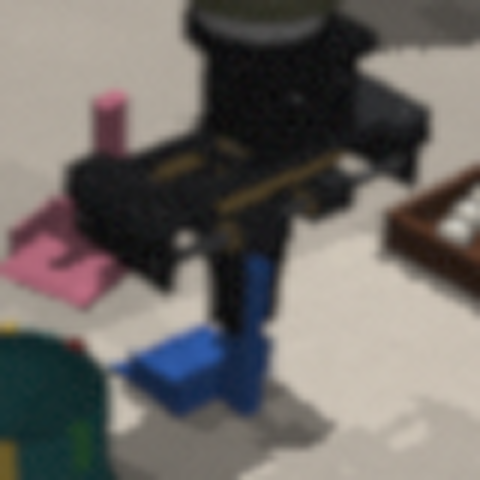

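```bash
python3 - <<'E'
from m import *
t=load('top0.png');s=load('scene0.png')
c,wh,a,pw,cnt=wrect(t,(0,60,20),(20,255,120),(140,172,185,244),.026); print(c,wh,a)
def crop(c,x0,y0,x1,y1,k,st):
    im=cv2.resize(c['pixels'][y0:y1,x0:x1],None,fx=k,fy=k,interpolation=cv2.INTER_CUBIC)
    im=cv2.convertScaleAbs(im,alpha=2)
    for i in range(0,x1-x0,st): cv2.putText(im,str(x0+i),(i*k,10),0,.35,(0,0,255),1); cv2.line(im,(i*k,0),(i*k,4),(0,0,255))
    for i in range(0,y1-y0,st): cv2.putText(im,str(y0+i),(8,i*k+4),0,.35,(0,0,255),1); cv2.line(im,(0,i*k),(4,i*k),(0,0,255))
    return im
# overlay: predicted outlines for tray center/yaw
def draw(im,c,x0,y0,k,ctr,yaw,col):
    a=np.radians(yaw);X=np.array([np.cos(a),np.sin(a)]);Y=np.array([-X[1],X[0]])
    for L,W in((.086,.0445),(.08,.0385)):
        P=[ctr+sx*L*X+sy*W*Y for sx,sy in((1,1),(1,-1),(-1,-1),(-1,1))]
        pp=np.array([proj(c,(*p,.026)) for p in P]); q=((pp-[x0,y0]+.5)*k).round().astype(int)
        cv2.polylines(im,[q],True,col,1)
ctr=np.array([.507,.3372])
a1=crop(t,138,172,190,242,8,5); draw(a1,t,138,172,8,ctr,6.6,(0,255,0))
b1=crop(s,290,140,360,188,8,5)[:,:]; draw(b1,s,290,140,8,ctr,6.6,(0,255,0))
h=max(a1.shape[0],b1.shape[0]); im=np.zeros((h,a1.shape[1]+b1.shape[1],3),np.uint8); im[:a1.shape[0],:a1.shape[1]]=a1; im[:b1.shape[0],a1.shape[1]:]=b1
cv2.imwrite('pics/c8.png',cv2.resize(im,None,fx=.8,fy=.8)); 
E
```

```text
(506.5754089355469, 336.7377624511719) (169.7411346435547, 89.02349853515625) 6.7087812423706055
```

View pics/c8.png

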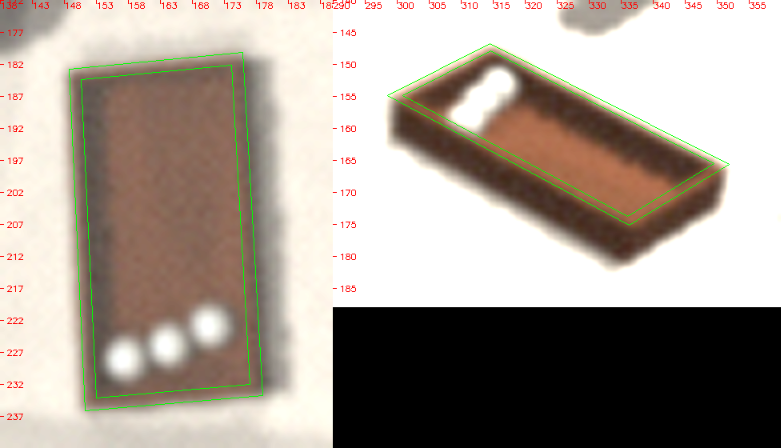

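Emit:
{"name": "step_arm", "arguments": {
  "increments": [
    [[0, 0, -0.02], [0, 0, 0]],
    [[0, 0, -0.05], [0, 0, 0]],
    [[0, 0, -0.08], [0, 0, 0]],
    [[0, 0, -0.1], [0, 0, 0]],
    [[0, 0, -0.1], [0, 0, 0]]
  ]
}}

```text
time: 4.65
ee_pos: [0.5087, 0.1127, 0.1597]
eef_rot: [1.0, 0.027, 0.002, -0.001]
ft_force: [0.6, 0.8, -0.3]
width: 0.0142
```

```bash
python3 -c "
from h import *
go((.5547,.3427,.15),6.6)"
```

```text
t 4.65 pos [0.5087 0.1127 0.1597] F [ 0.6  0.8 -0.3] w 0.0142 shift [ 0.0582 -0.2272  0.0103] rot [-0.002 -0.004 -0.062]
```

Emit:
{"name": "step_arm", "arguments": {
  "increments": [
    [[0.01, -0.04, 0.01], [0, 0, -0.02]],
    [[0.022, -0.085, 0.01], [0, 0, -0.03]],
    [[0.034, -0.13, 0.01], [0, 0, -0.05]],
    [[0.046, -0.175, 0.01], [0, 0, -0.062]],
    [[0.055, -0.21, 0.01], [0, -0.004, -0.062]]
  ]
}}

```text
time: 5.15
ee_pos: [0.5517, 0.3281, 0.1487]
eef_rot: [0.998, 0.058, -0.001, -0.001]
ft_force: [0.9, -0.4, -0.1]
width: 0.0136
```

Emit:
{"name": "step_arm", "arguments": {
  "increments": [
    [[0.004, -0.018, 0], [0, 0, 0]],
    [[0.004, -0.018, 0], [0, 0, 0]],
    [[0.004, -0.018, 0], [0, 0, 0]]
  ]
}}

```text
time: 5.45
ee_pos: [0.5531, 0.3462, 0.1474]
eef_rot: [0.998, 0.059, -0.002, -0.0]
ft_force: [1.1, -0.7, -1.7]
width: 0.0136
```

```bash
python3 -c "
from h import *
go((.5547,.3427,.15),6.6)
s=snap('scene','s4.png');t=snap('top','t4.png')
a=cv2.resize(s['pixels'][90:190,280:370],None,fx=5,fy=5,interpolation=2)
b=cv2.resize(t['pixels'][150:250,130:200],None,fx=5,fy=5,interpolation=2)
cv2.imwrite('pics/c9.png',np.hstack([a,b]))"
```

```text
t 5.45 pos [0.5531 0.3462 0.1474] F [ 1.1 -0.7 -1.7] w 0.0136 shift [ 0.0012  0.0036 -0.0026] rot [-0.001  0.003  0.003]
```

View pics/c9.png

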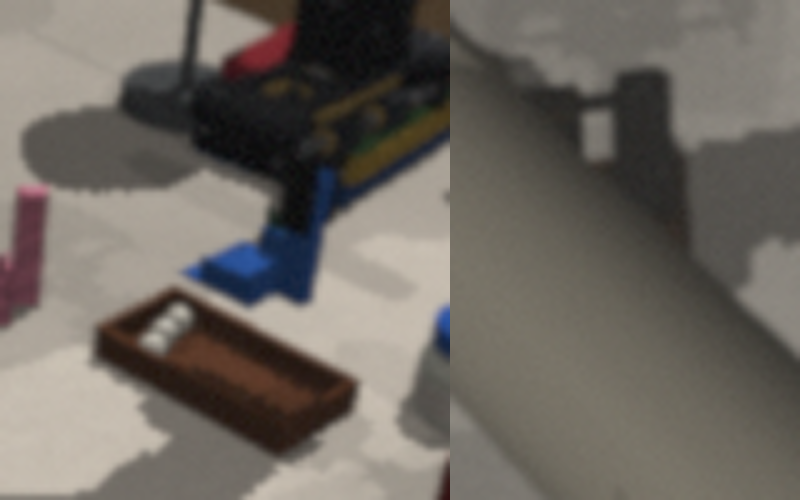

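```bash
python3 -c "
from h import *
s=load('s4.png');t=load('top0.png')
S=st();p=S['ee_pos'];a=np.radians(6.6);X=np.array([np.cos(a),np.sin(a),0]);Y=np.array([-X[1],X[0],0])
def cc(q): u,v=proj(s,q); return round((u-280)*5),round((v-90)*5)
u=p-[0,0,.0569]
print('front-y',cc(u-.073*X-.0345*Y),'front+y',cc(u-.073*X+.0345*Y),'rear handle -y bottom',cc(u+.012*X-.007*Y),'rear +y',cc(u+.012*X+.007*Y),'handle top',cc(u+[0,0,.098]), 'side wall rear bottom -y',cc(u-.012*X-.0345*Y), 'wall top front -y', cc(u-.056*X-.0345*Y+[0,0,.022]), 'rear wall top -y',cc(u-.012*X-.0345*Y+[0,0,.022]))
print('spray',onz(t,81,245,.15), 'jar',onz(t,126,168,.07))
"
```

```text
front-y (175, 270) front+y (237, 238) rear handle -y bottom (298, 305) rear +y (311, 298) handle top (312, 163) side wall rear bottom -y (244, 304) wall top front -y (198, 251) rear wall top -y (249, 276)
spray [0.38008367 0.53608401 0.15      ] jar [0.62353962 0.45160027 0.07      ]
```

Emit:
{"name": "step_arm", "arguments": {
  "increments": [
    [[0.001, 0.004, 0], [0, 0.003, 0.003]],
    [[0.001, 0.004, 0.01], [0, 0.003, 0.003]],
    [[0.001, 0.004, 0.03], [0, 0.003, 0.003]],
    [[0.001, 0.004, 0.045], [0, 0.003, 0.003]],
    [[0.001, 0.004, 0.045], [0, 0.003, 0.003]]
  ]
}}

```text
time: 6.05
ee_pos: [0.5543, 0.3393, 0.1002]
eef_rot: [0.998, 0.056, -0.001, 0.001]
ft_force: [-0.0, -0.4, -1.7]
width: 0.0137
```

```bash
python3 -c "
from h import *
go((.5547,.3427,.066),6.6)"
```

```text
t 6.05 pos [0.5543 0.3393 0.1002] F [-0.  -0.4 -1.7] w 0.0137 shift [ 0.0009 -0.0034  0.0342] rot [ 0.002  0.003 -0.003]
```

Emit:
{"name": "step_arm", "arguments": {
  "increments": [
    [[0.001, -0.003, 0], [0, 0.003, -0.003]],
    [[0.001, -0.003, 0], [0, 0.003, -0.003]],
    [[0.001, -0.003, 0], [0, 0.003, -0.003]]
  ]
}}

```text
time: 6.35
ee_pos: [0.5552, 0.3429, 0.101]
eef_rot: [0.998, 0.058, 0.001, 0.0]
ft_force: [-0.2, -0.2, -0.7]
width: 0.0136
```

```bash
python3 -c "
from h import *
go((.5547,.3427,.066),6.6)
s=snap('scene','s5.png')
a=cv2.resize(s['pixels'][110:190,285:365],None,fx=7,fy=7,interpolation=2)
cv2.imwrite('pics/c10.png',a)
go((.5547,.3427,.066),6.6)"
```

```text
t 6.35 pos [0.5552 0.3429 0.101 ] F [-0.2 -0.2 -0.7] w 0.0136 shift [-0.0006  0.0001  0.035 ] rot [ 0.001 -0.001  0.   ]
t 6.4 pos [0.5552 0.3428 0.1009] F [ 0.2 -0.3 -1.4] w 0.0138 shift [-0.0006 -0.      0.0349] rot [ 0.001 -0.001 -0.   ]
```

View pics/c10.png

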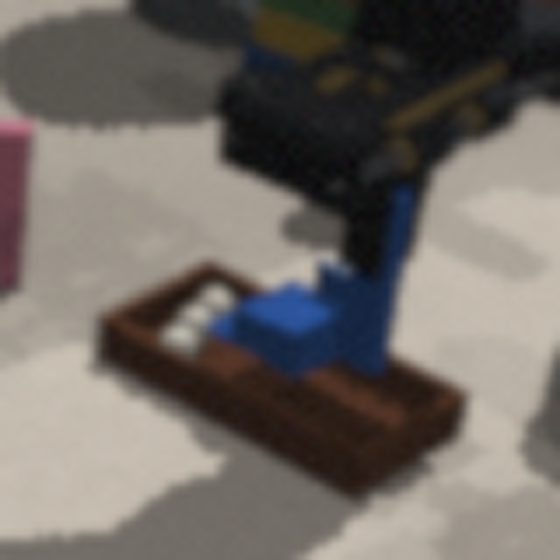

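Emit:
{"name": "step_arm", "arguments": {
  "increments": [
    [[0, 0, 0.01], [0, 0, 0]],
    [[0, 0, 0.02], [0, 0, 0]],
    [[0, 0, 0.027], [0, 0, 0]],
    [[0, 0, 0.03], [0, 0, 0]],
    [[0, 0, 0.03], [0, 0, 0]]
  ]
}}

```text
time: 6.9
ee_pos: [0.5549, 0.3425, 0.0701]
eef_rot: [0.998, 0.058, 0.0, 0.001]
ft_force: [-0.4, -0.1, -0.8]
width: 0.0137
```

```bash
python3 -c "
from h import *
go((.5547,.3427,.064),6.6)
s=snap('scene','s6.png')
a=cv2.resize(s['pixels'][110:190,285:365],None,fx=7,fy=7,interpolation=2)
S=st();p=S['ee_pos'];an=np.radians(6.6);X=np.array([np.cos(an),np.sin(an),0]);Y=np.array([-X[1],X[0],0]);u=p-[0,0,.0569]+.003*X
for q in (-.056*X-.0345*Y+[0,0,.022],-.012*X-.0345*Y+[0,0,.022],-.012*X+.0345*Y+[0,0,.022],-.056*X+.0345*Y+[0,0,.022]):
  w=proj(s,u+q); cv2.circle(a,(int((w[0]-285+.5)*7),int((w[1]-110+.5)*7)),2,(0,255,0),-1)
cv2.imwrite('pics/c11.png',a)
"
```

```text
t 6.9 pos [0.5549 0.3425 0.0701] F [-0.4 -0.1 -0.8] w 0.0137 shift [-0.0002 -0.0002  0.0061] rot [ 0.001 -0.    -0.   ]
```

View pics/c11.png

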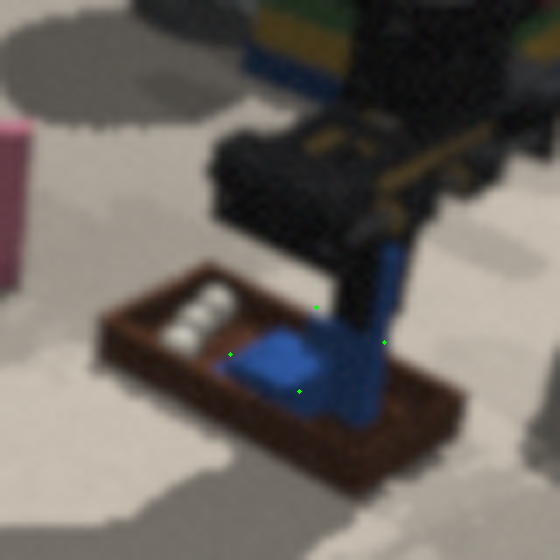

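```bash
python3 -c "
from h import *
s=load('s6.png');p=st()['ee_pos']
for z in (.013,.06,.111): print(((np.array(proj(s,(p[0]+.015,p[1],z)))-[285,110]+.5)*7).round())
s=load('s2.png')
for z in (.0,.098): print(((np.array(proj(s,(.518,.112,z)))-[220,110]+.5)*4).round())
"
```

```text
[372. 426.]
[386. 346.]
[402. 255.]
[228. 316.]
[234. 216.]
```

Emit:
{"name": "step_arm", "arguments": {
  "increments": [
    [[0, 0, 0.004], [0, 0, 0]],
    [[0, 0, 0.007], [0, 0, 0]],
    [[0, 0, 0.007], [0, 0, 0]],
    [[0, 0, 0.007], [0, 0, 0]]
  ]
}}

```text
time: 7.35
ee_pos: [0.5551, 0.3428, 0.0637]
eef_rot: [0.998, 0.058, 0.0, 0.001]
ft_force: [0.0, -0.5, -1.4]
width: 0.0138
```

```bash
python3 -c "
from h import *
X=np.array([np.cos(np.radians(6.6)),np.sin(np.radians(6.6))])
for d in (-.005,-.010):
  q=np.array([.507,.3372])+d*X; go((*q,.063),6.6)"
```

```text
t 7.35 pos [0.5551 0.3428 0.0637] F [ 0.  -0.5 -1.4] w 0.0138 shift [-0.0535  0.      0.0006] rot [ 0.001 -0.001  0.   ]
t 7.35 pos [0.5551 0.3428 0.0637] F [ 0.  -0.5 -1.4] w 0.0138 shift [-0.0585  0.      0.0006] rot [ 0.001 -0.001  0.   ]
```

Emit:
{"name": "step_arm", "arguments": {
  "increments": [
    [[-0.01, 0, 0.001], [0, 0, 0]],
    [[-0.02, 0, 0.001], [0, 0, 0]],
    [[-0.03, 0, 0.001], [0, 0, 0]],
    [[-0.04, 0, 0.001], [0, 0, 0]],
    [[-0.05, 0, 0.001], [0, 0, 0]]
  ]
}}

```text
time: 7.85
ee_pos: [0.5049, 0.3369, 0.0631]
eef_rot: [0.998, 0.058, 0.001, 0.0]
ft_force: [2.8, -0.8, 4.2]
width: 0.0137
```

```bash
cat > v.py <<'E'
from h import *
import sys
def view(fn,box,k,name='scene'):
    s=snap(name,fn+'_raw.png'); x0,y0,x1,y1=box
    cv2.imwrite('pics/'+fn+'.png',cv2.convertScaleAbs(cv2.resize(s['pixels'][y0:y1,x0:x1],None,fx=k,fy=k,interpolation=2),alpha=1.3)); return s
E
python3 -c "
from v import *
X=np.array([np.cos(np.radians(6.6)),np.sin(np.radians(6.6))])
q=np.array([.507,.3372])-.010*X; go((*q,.063),6.6)
view('c12',(285,110,365,190),7)"
```

```text
t 7.85 pos [0.5049 0.3369 0.0631] F [ 2.8 -0.8  4.2] w 0.0137 shift [-0.0079 -0.      0.0001] rot [ 0.001 -0.002 -0.   ]
```

View pics/c12.png

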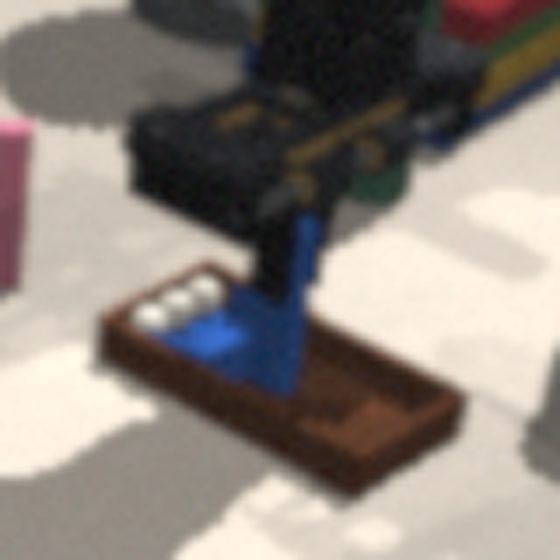

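Emit:
{"name": "step_arm", "arguments": {
  "increments": [
    [[-0.005, 0, 0.0005], [0, 0, 0]],
    [[-0.011, 0, 0.0005], [0, 0, 0]],
    [[-0.011, 0, 0.0005], [0, 0, 0]],
    [[-0.011, 0, 0.0005], [0, 0, 0]]
  ]
}}

```text
time: 8.3
ee_pos: [0.4971, 0.3358, 0.0648]
eef_rot: [0.998, 0.057, 0.005, -0.0]
ft_force: [13.5, -0.5, 7.4]
width: 0.0135
```

```bash
python3 -c "
from v import *
X=np.array([np.cos(np.radians(6.6)),np.sin(np.radians(6.6))])
q=np.array([.507,.3372])-.010*X; go((*q,.063),6.6)
view('c13',(285,110,365,190),7)"
```

```text
t 8.3 pos [0.4971 0.3358 0.0648] F [13.5 -0.5  7.4] w 0.0135 shift [-0.     -0.0003  0.0018] rot [-0.    -0.01  -0.001]
```

View pics/c13.png

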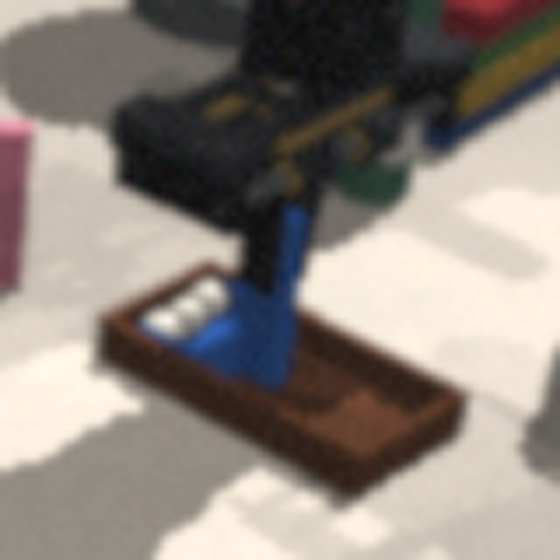

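Emit:
{"name": "step_arm", "arguments": {
  "increments": [
    [[0.004, 0, -0.0015], [0, -0.05, 0]],
    [[0.0075, 0, -0.003], [0, -0.1, 0]],
    [[0.0105, 0, -0.0045], [0, -0.15, 0]],
    [[0.0135, 0, -0.006], [0, -0.2, 0]],
    [[0.0135, 0, -0.006], [0, -0.2, 0]]
  ]
}}

```text
time: 8.85
ee_pos: [0.5109, 0.3367, 0.0696]
eef_rot: [0.994, 0.056, -0.096, 0.006]
ft_force: [-1.2, -0.5, -1.4]
width: 0.0139
```

```bash
python3 -c "
from v import *
go((.5,.3372,.063),6.6,-11)
view('c14',(285,110,365,190),7)"
```

```text
t 8.85 pos [0.5109 0.3367 0.0696] F [-1.2 -0.5 -1.4] w 0.0139 shift [-0.0093 -0.0017  0.0086] rot [-0.     0.001 -0.003]
```

View pics/c14.png

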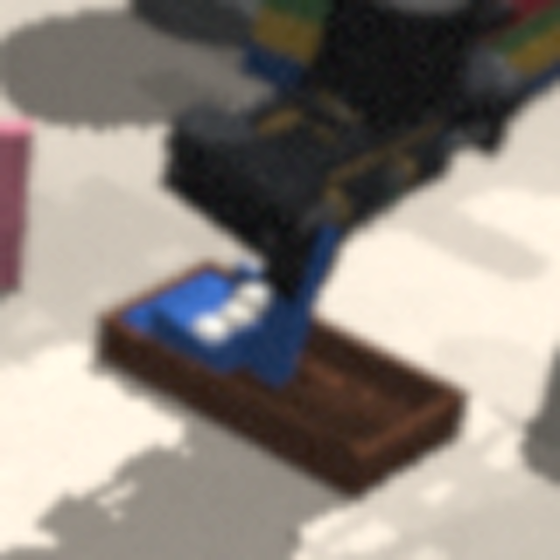

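```bash
python3 -c "
from v import *
go((.525,.337,.20),6.6,-11);go((.55,.0,.22),6.6,-11)"
```

```text
t 8.9 pos [0.5102 0.3371 0.0698] F [-1.3  0.7 -1.6] w 0.0137 shift [-0.0104  0.0018 -0.1307] rot [-0.    -0.    -0.002]
t 8.9 pos [0.5102 0.3371 0.0698] F [-1.3  0.7 -1.6] w 0.0137 shift [-0.0272  0.3395 -0.1478] rot [-0.    -0.    -0.002]
```

Emit:
{"name": "step_arm", "arguments": {
  "increments": [
    [[-0.001, 0, -0.015], [0, 0, 0]],
    [[-0.003, 0, -0.04], [0, 0, 0]],
    [[-0.006, 0, -0.075], [0, 0, 0]],
    [[-0.009, 0, -0.11], [0, 0, 0]],
    [[-0.0104, 0.002, -0.13], [0, 0, 0]]
  ]
}}

```text
time: 9.4
ee_pos: [0.5246, 0.338, 0.2037]
eef_rot: [0.994, 0.057, -0.093, 0.004]
ft_force: [0.2, -0.3, -0.9]
width: 0.0139
```

```bash
python3 -c "
from v import *
go((.55,.0,.22),6.6,-11)
view('c15',(265,80,365,180),6)"
```

```text
t 9.4 pos [0.5246 0.338  0.2037] F [ 0.2 -0.3 -0.9] w 0.0139 shift [-0.0163  0.3387 -0.0141] rot [-0.002 -0.005 -0.   ]
```

View pics/c15.png

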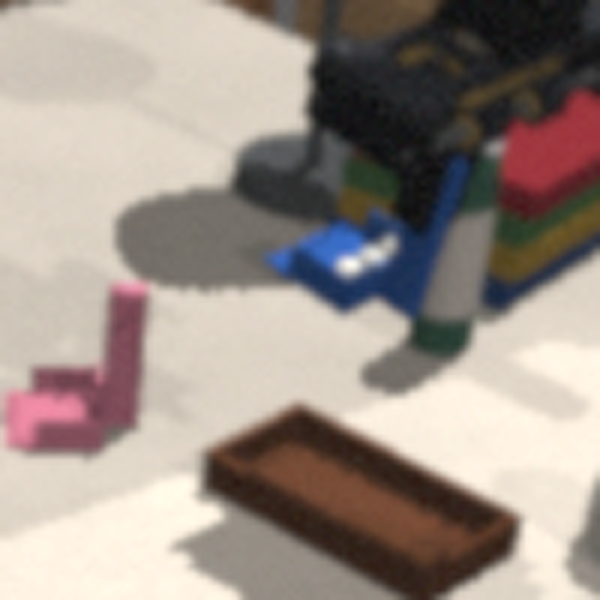

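```bash
cat >> h.py <<'E'
C=np.array([.5033,-.038])
def pour(tilt,yaw=6.6,back=.012,tipz=.087):
    q=target(yaw,tilt); a=np.radians(yaw); X=np.array([np.cos(a),np.sin(a)])
    tip=np.array([*(C+back*X),tipz]); return tip-q.apply([-.070,0,.057])
def goto_pour(tilt,**k): return go(pour(tilt,**k),k.get('yaw',6.6),tilt)
E
python3 -c "
from v import *
for t in (-11,0,15,30,45,60): print(t,pour(t).round(4))
goto_pour(-8,tipz=.13)"
```

```text
-11 [ 0.5943 -0.0275  0.1296]
0 [ 0.5848 -0.0286  0.144 ]
15 [ 0.5677 -0.0305  0.1602]
30 [ 0.5471 -0.0329  0.1714]
45 [ 0.5244 -0.0356  0.1768]
60 [ 0.501  -0.0383  0.1761]
t 9.45 pos [0.5257 0.3381 0.2061] F [0.2 0.2 1. ] w 0.0136 shift [0.0291 0.3711 0.0234] rot [-0.003  0.045 -0.001]
```

Emit:
{"name": "step_arm", "arguments": {
  "increments": [
    [[0.002, 0.015, 0], [0, 0, 0]],
    [[0.005, 0.045, 0], [0, 0, 0]],
    [[0.008, 0.08, 0], [0, 0, 0]],
    [[0.011, 0.115, 0], [0, 0, 0]],
    [[0.014, 0.15, 0], [0, 0, 0]]
  ]
}}

```text
time: 9.95
ee_pos: [0.5559, 0.188, 0.2023]
eef_rot: [0.994, 0.057, -0.092, 0.004]
ft_force: [0.3, 0.1, -0.5]
width: 0.0137
```

Emit:
{"name": "step_arm", "arguments": {
  "increments": [
    [[0.004, 0.035, 0], [0, 0, 0]],
    [[0.007, 0.07, 0], [0, 0, 0]],
    [[0.01, 0.105, 0], [0, 0, 0]],
    [[0.013, 0.14, 0], [0, 0, 0]],
    [[0.016, 0.165, 0], [0, 0, 0]]
  ]
}}

```text
time: 10.45
ee_pos: [0.5896, 0.0218, 0.1983]
eef_rot: [0.994, 0.055, -0.093, 0.005]
ft_force: [0.0, -0.3, -1.4]
width: 0.0133
```

```bash
python3 -c "
from v import *
goto_pour(-8,tipz=.11)
goto_pour(-8,tipz=.09)
view('c16',(190,110,310,220),6)"
```

```text
t 10.45 pos [0.5896 0.0218 0.1983] F [ 0.  -0.3 -1.4] w 0.0133 shift [0.0047 0.0494 0.0415] rot [-0.     0.047 -0.004]
t 10.45 pos [0.5896 0.0218 0.1983] F [ 0.  -0.3 -1.4] w 0.0133 shift [0.0084 0.0494 0.0612] rot [-0.     0.047 -0.004]
```

View pics/c16.png

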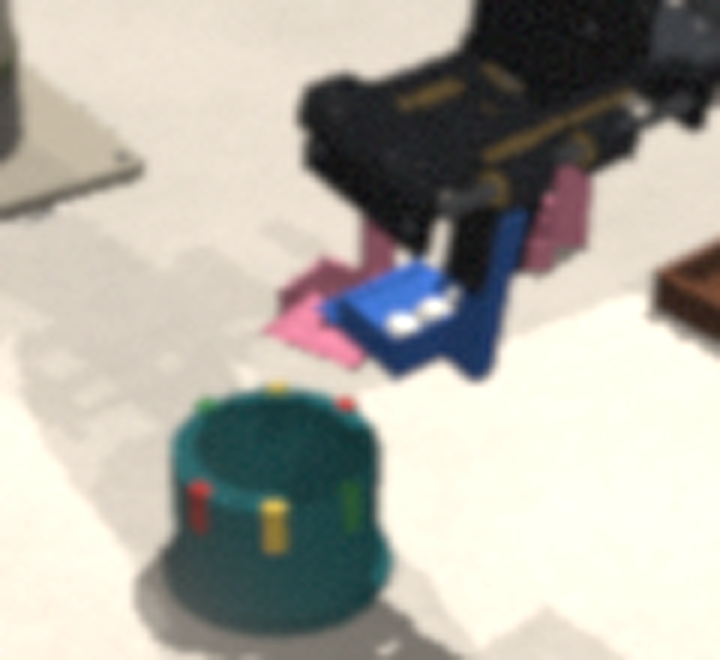

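Emit:
{"name": "step_arm", "arguments": {
  "increments": [
    [[0.001, 0.015, 0.01], [0, 0, 0]],
    [[0.003, 0.035, 0.025], [0, 0, 0]],
    [[0.005, 0.049, 0.04], [0, 0.03, -0.004]],
    [[0.0065, 0.049, 0.05], [0, 0.047, -0.004]],
    [[0.0065, 0.049, 0.05], [0, 0.047, -0.004]]
  ]
}}

```text
time: 11.0
ee_pos: [0.5909, -0.0338, 0.145]
eef_rot: [0.996, 0.054, -0.071, 0.005]
ft_force: [0.2, 0.6, -0.6]
width: 0.0137
```

Emit:
{"name": "step_arm", "arguments": {
  "increments": [
    [[0, 0, 0], [0, 0, 0]],
    [[0, 0, 0], [0, 0, 0]]
  ]
}}

```text
time: 11.2
ee_pos: [0.5907, -0.0339, 0.1447]
eef_rot: [0.996, 0.055, -0.072, 0.005]
ft_force: [-0.6, -0.8, -0.9]
width: 0.0137
```

```bash
python3 -c "
from v import *
goto_pour(0)
goto_pour(15)
goto_pour(25)
view('c17',(190,110,310,220),6)"
```

```text
t 11.2 pos [ 0.5907 -0.0339  0.1447] F [-0.6 -0.8 -0.9] w 0.0137 shift [-0.0051 -0.0059  0.0015] rot [ 0.002  0.144 -0.006]
t 11.2 pos [ 0.5907 -0.0339  0.1447] F [-0.6 -0.8 -0.9] w 0.0137 shift [-0.0244 -0.0058 -0.0121] rot [ 0.002  0.406 -0.005]
t 11.2 pos [ 0.5907 -0.0339  0.1447] F [-0.6 -0.8 -0.9] w 0.0137 shift [-0.0389 -0.0057 -0.0181] rot [ 0.003  0.581 -0.005]
```

View pics/c17.png

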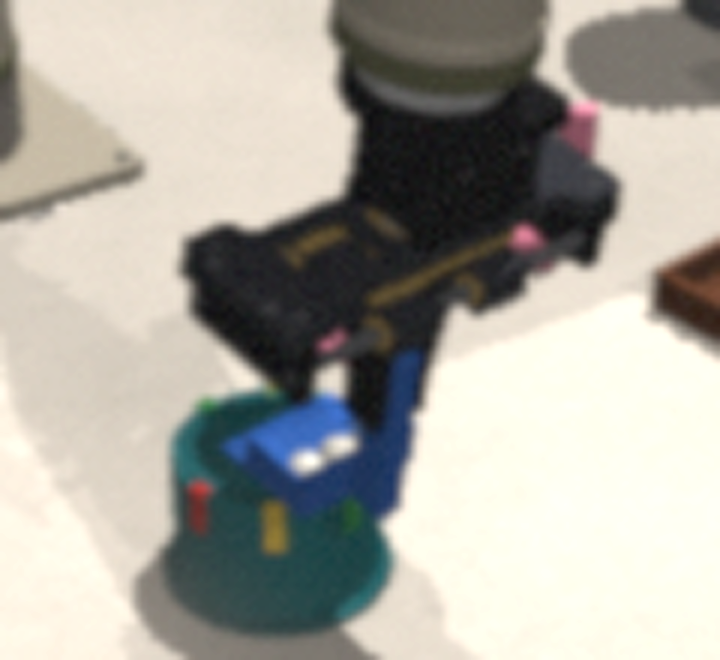

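Emit:
{"name": "step_arm", "arguments": {
  "increments": [
    [[-0.002, -0.003, 0], [0, 0.04, -0.003]],
    [[-0.004, -0.006, 0], [0, 0.08, -0.006]],
    [[-0.005, -0.006, 0.001], [0, 0.12, -0.006]],
    [[-0.005, -0.006, 0.001], [0, 0.12, -0.006]]
  ]
}}

```text
time: 11.65
ee_pos: [0.5848, -0.0281, 0.1453]
eef_rot: [0.998, 0.058, -0.011, 0.002]
ft_force: [-0.1, -0.3, -0.5]
width: 0.0136
```

```bash
python3 -c "
from v import *
goto_pour(0)
goto_pour(10)
goto_pour(20)
goto_pour(30)
goto_pour(40)
goto_pour(45)
view('c18',(190,110,310,220),6)"
```

```text
t 11.65 pos [ 0.5848 -0.0281  0.1453] F [-0.1 -0.3 -0.5] w 0.0136 shift [-0.0001  0.0005  0.0013] rot [0.003 0.023 0.001]
t 11.65 pos [ 0.5848 -0.0281  0.1453] F [-0.1 -0.3 -0.5] w 0.0136 shift [-0.0113  0.0005 -0.0097] rot [0.002 0.197 0.002]
t 11.65 pos [ 0.5848 -0.0281  0.1453] F [-0.1 -0.3 -0.5] w 0.0136 shift [-0.0243  0.0005 -0.0186] rot [0.002 0.372 0.002]
t 11.65 pos [ 0.5848 -0.0281  0.1453] F [-0.1 -0.3 -0.5] w 0.0136 shift [-0.0386  0.0005 -0.0252] rot [0.002 0.546 0.002]
t 11.65 pos [ 0.5848 -0.0281  0.1453] F [-0.1 -0.3 -0.5] w 0.0136 shift [-0.0538  0.0005 -0.0291] rot [0.002 0.721 0.002]
t 11.65 pos [ 0.5848 -0.0281  0.1453] F [-0.1 -0.3 -0.5] w 0.0136 shift [-0.0616  0.0005 -0.0301] rot [0.002 0.808 0.002]
```

View pics/c18.png

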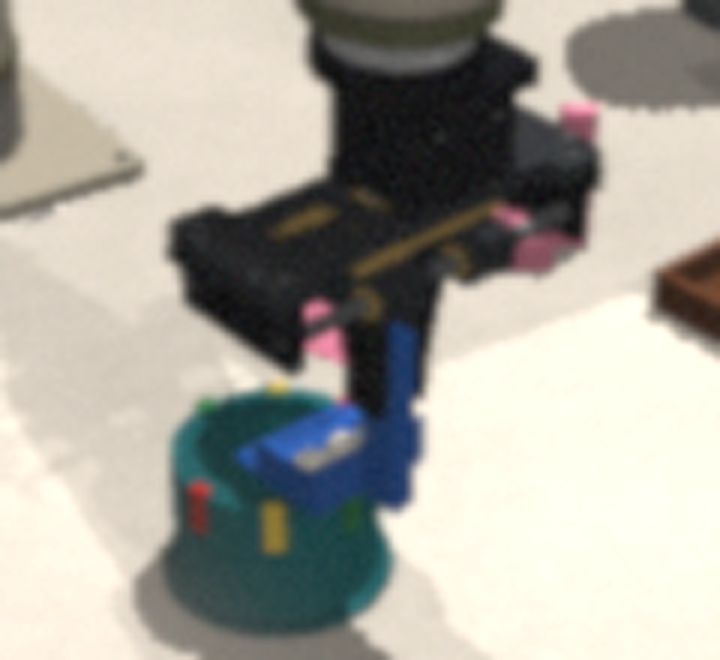

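Emit:
{"name": "step_arm", "arguments": {
  "increments": [
    [[-0.0055, 0, -0.004], [0, 0.1, 0]],
    [[-0.0113, 0, -0.0097], [0, 0.2, 0]],
    [[-0.0175, 0, -0.0145], [0, 0.29, 0]],
    [[-0.0243, 0, -0.0186], [0, 0.372, 0]],
    [[-0.031, 0, -0.022], [0, 0.46, 0]]
  ]
}}

```text
time: 12.2
ee_pos: [0.5552, -0.0315, 0.1689]
eef_rot: [0.974, 0.057, 0.218, -0.011]
ft_force: [-0.1, 2.5, -0.7]
width: 0.0138
```

```bash
python3 -c "
from v import *
goto_pour(35)
goto_pour(45)
goto_pour(55)
view('c19',(190,110,310,220),6)"
```

```text
t 12.2 pos [ 0.5552 -0.0315  0.1689] F [-0.1  2.5 -0.7] w 0.0138 shift [-0.0121  0.0005 -0.0112] rot [0.002 0.171 0.003]
t 12.2 pos [ 0.5552 -0.0315  0.1689] F [-0.1  2.5 -0.7] w 0.0138 shift [-0.0248  0.0004 -0.0204] rot [0.001 0.346 0.003]
t 12.2 pos [ 0.5552 -0.0315  0.1689] F [-0.1  2.5 -0.7] w 0.0138 shift [-0.039   0.0004 -0.0273] rot [0.001 0.521 0.003]
```

View pics/c19.png

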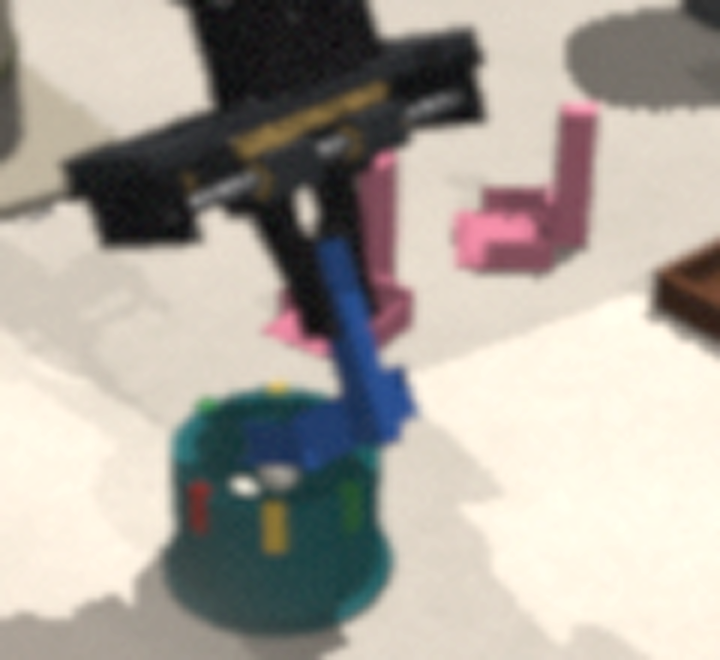

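Emit:
{"name": "step_arm", "arguments": {
  "increments": [
    [[-0.01, 0, -0.01], [0, 0.14, 0]],
    [[-0.018, 0, -0.016], [0, 0.26, 0]],
    [[-0.025, 0, -0.02], [0, 0.346, 0]],
    [[-0.025, 0, -0.02], [0, 0.346, 0]],
    [[-0.025, 0, -0.02], [0, 0.346, 0]]
  ]
}}

```text
time: 12.75
ee_pos: [0.5221, -0.0336, 0.1759]
eef_rot: [0.921, 0.056, 0.384, -0.022]
ft_force: [0.6, 0.7, -0.6]
width: 0.0136
```

```bash
python3 -c "
from v import *
goto_pour(30,tipz=.16);goto_pour(0,tipz=.16)
view('c20',(190,110,310,220),6)"
```

```text
t 12.75 pos [ 0.5221 -0.0336  0.1759] F [ 0.6  0.7 -0.6] w 0.0136 shift [ 0.0662  0.0025 -0.0304] rot [-0.001 -0.267  0.005]
t 12.75 pos [ 0.5221 -0.0336  0.1759] F [ 0.6  0.7 -0.6] w 0.0136 shift [0.0734 0.0026 0.0158] rot [ 0.    -0.79   0.005]
```

View pics/c20.png

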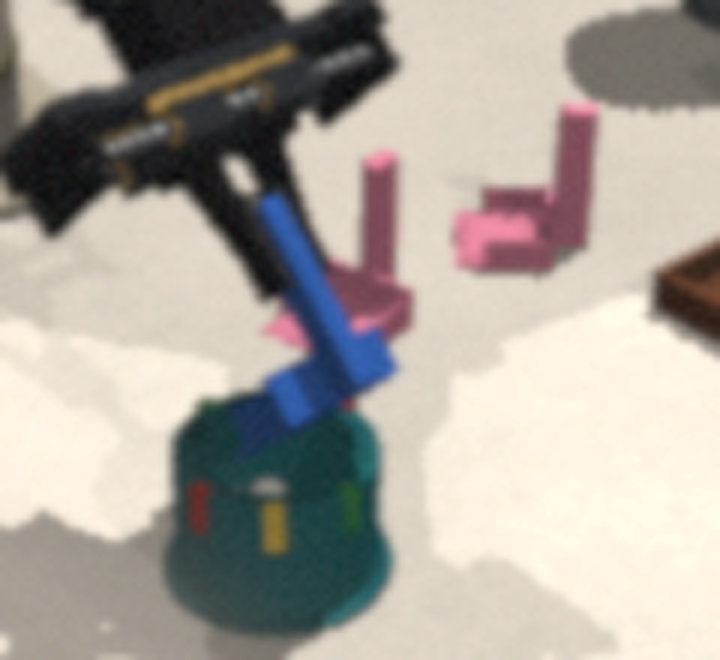

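Emit:
{"name": "step_arm", "arguments": {
  "increments": [
    [[0.025, 0, -0.022], [0, 0, 0]],
    [[0.05, 0, -0.036], [0, -0.1, 0]],
    [[0.066, 0.002, -0.03], [0, -0.24, 0]],
    [[0.07, 0.002, -0.015], [0, -0.38, 0]],
    [[0.072, 0.002, 0], [0, -0.52, 0]]
  ]
}}

```text
time: 13.3
ee_pos: [0.5609, -0.0251, 0.226]
eef_rot: [0.982, 0.065, 0.175, -0.014]
ft_force: [-0.7, 1.0, -3.7]
width: 0.0137
```

```bash
python3 -c "
from v import *
go((.53,.09,.19),3)"
```

```text
t 13.3 pos [ 0.5609 -0.0251  0.226 ] F [-0.7  1.  -3.7] w 0.0137 shift [-0.027  -0.118   0.0291] rot [-0.02  -0.353  0.079]
```

Emit:
{"name": "step_arm", "arguments": {
  "increments": [
    [[0, -0.03, 0], [0, -0.1, 0.02]],
    [[-0.005, -0.07, 0.005], [0, -0.22, 0.04]],
    [[-0.015, -0.1, 0.015], [-0.01, -0.3, 0.06]],
    [[-0.027, -0.118, 0.029], [-0.02, -0.353, 0.079]],
    [[-0.027, -0.118, 0.029], [-0.02, -0.353, 0.079]]
  ]
}}

```text
time: 13.8
ee_pos: [0.529, 0.0947, 0.1881]
eef_rot: [1.0, 0.029, -0.003, -0.001]
ft_force: [-1.3, -0.0, -1.4]
width: 0.0136
```

```bash
python3 -c "
from v import *
go((.507,.112,.09),3)
view('c21',(190,100,310,220),6)
view('c21t',(240,170,330,250),7,'top')"
```

```text
t 13.8 pos [0.529  0.0947 0.1881] F [-1.3 -0.  -1.4] w 0.0136 shift [-0.0203 -0.0184  0.0982] rot [-0.001  0.006  0.005]
```

View pics/c21.png

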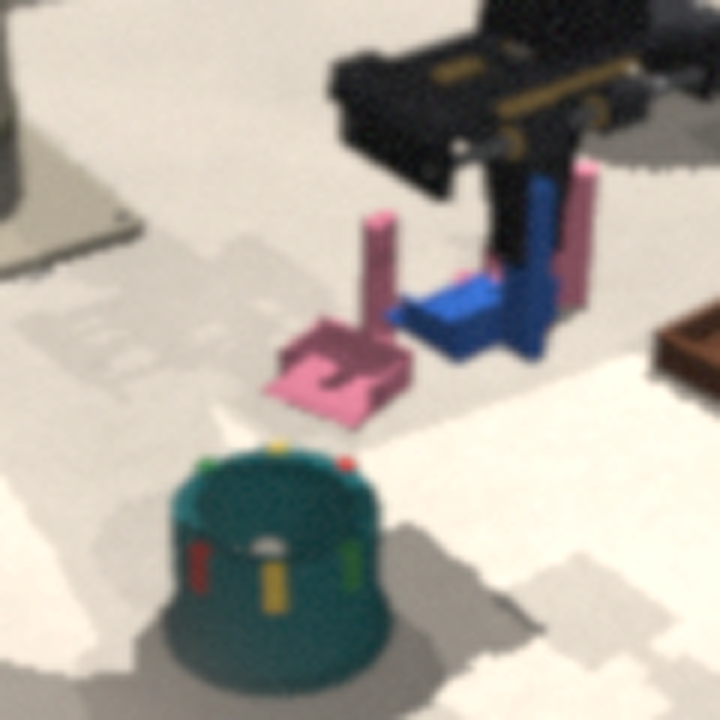

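View pics/c21t.png

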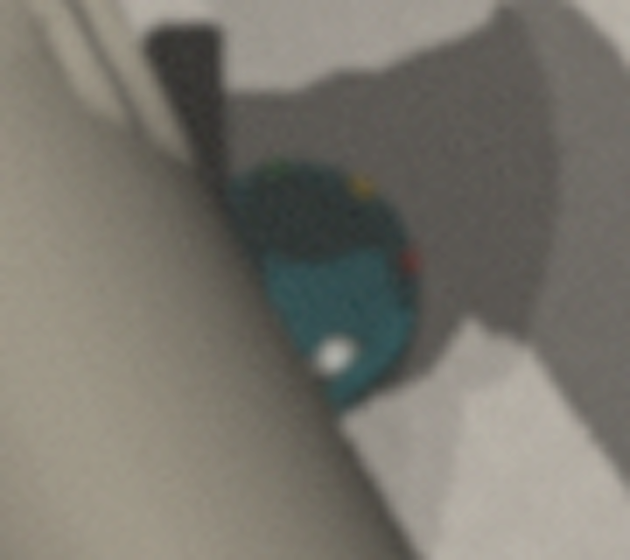

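Emit:
{"name": "step_arm", "arguments": {
  "increments": [
    [[-0.01, -0.01, 0.02], [0, 0.006, 0.005]],
    [[-0.02, -0.018, 0.05], [0, 0.006, 0.005]],
    [[-0.02, -0.018, 0.08], [0, 0.006, 0.005]],
    [[-0.02, -0.018, 0.105], [0, 0.006, 0.005]],
    [[-0.02, -0.018, 0.11], [0, 0.006, 0.005]]
  ]
}}

```text
time: 14.4
ee_pos: [0.5094, 0.1048, 0.0785]
eef_rot: [1.0, 0.023, 0.002, 0.001]
ft_force: [-0.2, 0.2, -1.5]
width: 0.0141
```

```bash
python3 -c "
from v import *
go((.507,.112,.057),3)"
```

```text
t 14.4 pos [0.5094 0.1048 0.0785] F [-0.2  0.2 -1.5] w 0.0141 shift [-0.0022 -0.0073  0.0215] rot [ 0.002 -0.004 -0.007]
```

Emit:
{"name": "step_arm", "arguments": {
  "increments": [
    [[0, -0.003, 0.008], [0.002, -0.004, 0]],
    [[0, -0.005, 0.015], [0.002, -0.004, 0]],
    [[0, -0.005, 0.019], [0.002, -0.004, 0]],
    [[0, -0.005, 0.021], [0.002, -0.004, 0]],
    [[0, -0.005, 0.021], [0.002, -0.004, 0]]
  ]
}}

```text
time: 14.9
ee_pos: [0.5097, 0.1098, 0.058]
eef_rot: [1.0, 0.023, 0.0, -0.0]
ft_force: [0.2, -0.8, -0.1]
width: 0.0142
```

```bash
python3 -c "
from v import *
go((.507,.112,.057),3)"
```

```text
t 14.9 pos [0.5097 0.1098 0.058 ] F [ 0.2 -0.8 -0.1] w 0.0142 shift [-0.0026 -0.0023  0.001 ] rot [-0.    -0.    -0.007]
```

Emit:
{"name": "step_arm", "arguments": {
  "increments": [
    [[0, 0, 0.001], [0, 0, 0]],
    [[0, 0, 0.0015], [0, 0, 0]],
    [[0, 0, 0.0015], [0, 0, 0]]
  ]
}}

```text
time: 15.2
ee_pos: [0.5102, 0.1099, 0.0576]
eef_rot: [1.0, 0.023, 0.001, 0.0]
ft_force: [-1.6, -0.9, 8.6]
width: 0.0137
```

Emit:
{"name": "step_arm", "arguments": {
  "increments": [
    [[0, 0, 0], [0, 0, 0]],
    [[0, 0, 0], [0, 0, 0]],
    [[0, 0, 0], [0, 0, 0]],
    [[0, 0, 0], [0, 0, 0]],
    [[0, 0, 0], [0, 0, 0]]
  ],
  "hand": -1
}}

```text
time: 15.7
ee_pos: [0.5102, 0.1099, 0.0575]
eef_rot: [1.0, 0.023, 0.001, 0.0]
ft_force: [-0.5, -0.3, 0.0]
width: 0.0458
```

```bash
python3 -c "
from v import *
go((.507,.112,.16),3)
view('c22',(190,100,310,220),6)"
```

```text
t 15.7 pos [0.5102 0.1099 0.0575] F [-0.5 -0.3  0. ] w 0.0458 shift [-0.0029 -0.0022 -0.1025] rot [ 0.    -0.001 -0.007]
```

View pics/c22.png

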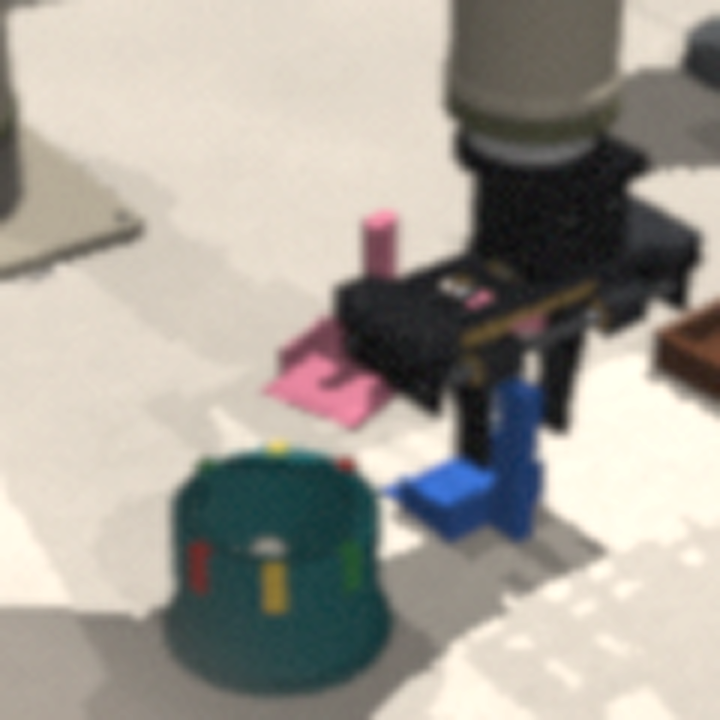

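Emit:
{"name": "step_arm", "arguments": {
  "increments": [
    [[0, 0, -0.03], [0, 0, 0]],
    [[0, 0, -0.07], [0, 0, 0]],
    [[0, 0, -0.11], [0, 0, 0]],
    [[0.005, 0.03, -0.15], [0, 0, 0]],
    [[0.01, 0.07, -0.16], [0, 0, 0]]
  ]
}}

```text
time: 16.25
ee_pos: [0.5245, 0.0425, 0.2219]
eef_rot: [1.0, 0.025, 0.004, 0.0]
ft_force: [0.8, -0.2, -1.1]
width: 0.0846
```

```bash
python3 -c "
from v import *
go((.573,-.262,.22),11.5); print(st()['joint_positions'].round(2))
view('c23',(190,100,310,220),6)"
```

```text
t 16.25 pos [0.5245 0.0425 0.2219] F [ 0.8 -0.2 -1.1] w 0.0846 shift [0.0331 0.3066 0.0022] rot [ 0.001 -0.007 -0.151]
[ 0.86  0.3  -1.19  1.68  0.29  1.35 -1.91]
```

View pics/c23.png

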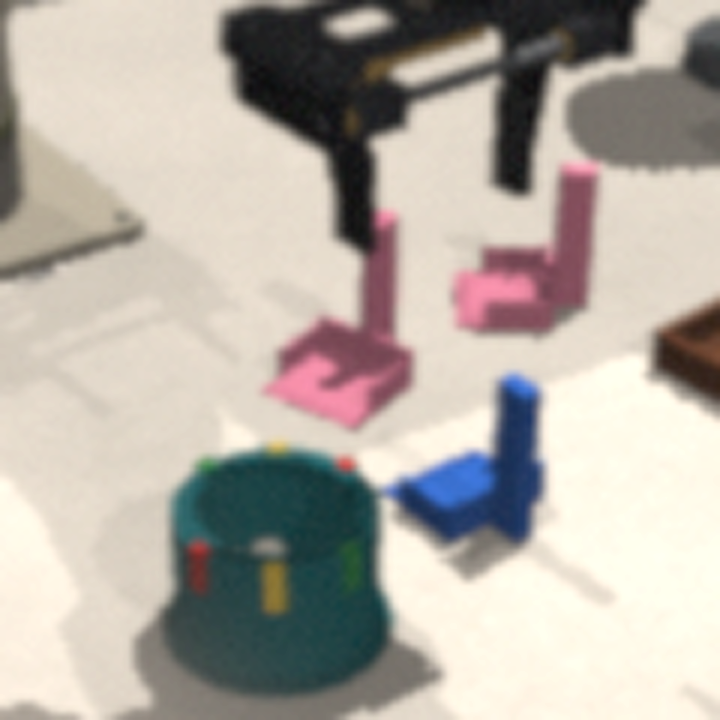

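Emit:
{"name": "step_arm", "arguments": {
  "increments": [
    [[0, 0, 0], [0, -0.007, -0.08]],
    [[0, 0.02, 0], [0, -0.007, -0.15]],
    [[0.01, 0.06, 0], [0, -0.007, -0.15]],
    [[0.015, 0.11, 0], [0, -0.007, -0.15]],
    [[0.02, 0.16, 0], [0, -0.007, -0.15]]
  ]
}}

```text
time: 16.8
ee_pos: [0.5524, -0.1274, 0.2213]
eef_rot: [0.995, 0.095, -0.001, 0.002]
ft_force: [0.6, 0.3, 0.7]
width: 0.087
```

```bash
python3 -c "
from v import *
go((.573,-.262,.22),11.5); print(st()['joint_positions'].round(2))
view('c23t',(240,170,330,250),7,'top')"
```

```text
t 16.8 pos [ 0.5524 -0.1274  0.2213] F [0.6 0.3 0.7] w 0.087 shift [-0.0052  0.1361  0.0019] rot [ 0.004  0.002 -0.011]
[ 1.04  0.42 -1.13  1.58  0.38  1.39 -1.51]
```

View pics/c23t.png

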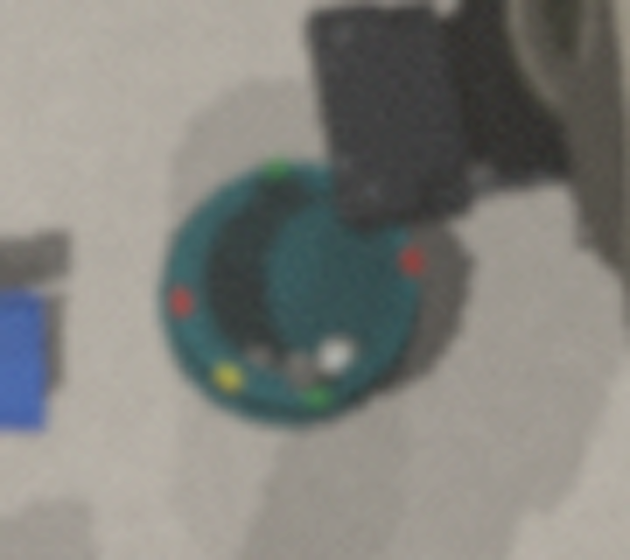

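Emit:
{"name": "step_arm", "arguments": {
  "increments": [
    [[0, 0.03, 0], [0, 0, -0.15]],
    [[0, 0.06, 0], [0, 0, -0.3]],
    [[0, 0.09, 0], [0, 0, -0.45]],
    [[0, 0.12, 0], [0, 0, -0.6]],
    [[-0.005, 0.136, 0], [0, 0, -0.75]]
  ]
}}

```text
time: 17.35
ee_pos: [0.5717, -0.2757, 0.2201]
eef_rot: [0.893, 0.449, -0.003, 0.002]
ft_force: [-0.8, 0.1, 0.5]
width: 0.0868
```

Emit:
{"name": "step_arm", "arguments": {
  "increments": [
    [[0, 0, 0], [0, 0, -0.15]],
    [[0, 0, 0], [0, 0, -0.3]],
    [[0, 0, 0], [0, 0, -0.45]],
    [[0, 0, 0], [0, 0, -0.6]],
    [[0, 0, 0], [0, 0, -0.75]]
  ]
}}

```text
time: 17.85
ee_pos: [0.5716, -0.2754, 0.2196]
eef_rot: [0.666, 0.746, -0.003, 0.001]
ft_force: [1.1, -0.0, -0.1]
width: 0.0873
```

Emit:
{"name": "step_arm", "arguments": {
  "increments": [
    [[0, 0, 0], [0, 0, -0.15]],
    [[0, 0, 0], [0, 0, -0.3]],
    [[0, 0, 0], [0, 0, -0.45]],
    [[0, 0, 0], [0, 0, -0.6]],
    [[0, 0, 0], [0, 0, -0.75]]
  ]
}}

```text
time: 18.35
ee_pos: [0.5716, -0.2751, 0.2191]
eef_rot: [0.346, 0.938, -0.003, -0.001]
ft_force: [0.0, 0.1, -0.7]
width: 0.0869
```

Emit:
{"name": "step_arm", "arguments": {
  "increments": [
    [[0, 0, 0], [0, 0, -0.15]],
    [[0, 0, 0], [0, 0, -0.3]],
    [[0, 0, 0], [0, 0, -0.45]],
    [[0, 0, 0], [0, 0, -0.6]],
    [[0, 0, 0], [0, 0, -0.75]]
  ]
}}

```text
time: 18.85
ee_pos: [0.5716, -0.2749, 0.2186]
eef_rot: [-0.021, 1.0, -0.003, -0.002]
ft_force: [0.1, 0.0, -0.7]
width: 0.0872
```

```bash
python3 -c "
from v import *
go((.573,-.262,.15),191.5); print(st()['joint_positions'].round(2))"
```

```text
t 18.85 pos [ 0.5716 -0.2749  0.2186] F [ 0.1  0.  -0.7] w 0.0872 shift [-0.0023  0.0132  0.0685] rot [-0.005 -0.005 -0.158]
[ 1.24  0.8  -1.44  1.39  0.79  1.61  1.5 ]
```

Emit:
{"name": "step_arm", "arguments": {
  "increments": [
    [[-0.002, 0.013, 0], [-0.005, -0.005, -0.1]],
    [[-0.002, 0.013, 0.01], [-0.005, -0.005, -0.158]],
    [[-0.002, 0.013, 0.04], [-0.005, -0.005, -0.158]],
    [[-0.002, 0.013, 0.068], [-0.005, -0.005, -0.158]],
    [[-0.002, 0.013, 0.068], [-0.005, -0.005, -0.158]]
  ]
}}

```text
time: 19.35
ee_pos: [0.5709, -0.2621, 0.1467]
eef_rot: [-0.1, 0.995, 0.001, -0.002]
ft_force: [-1.0, -0.5, 0.7]
width: 0.0871
```

```bash
python3 -c "
from v import *
go((.573,-.262,.09),191.5); print(st()['joint_positions'].round(2))
view('c24',(120,170,240,270),6);view('c24t',(310,150,390,230),7,'top')"
```

```text
t 19.35 pos [ 0.5709 -0.2621  0.1467] F [-1.  -0.5  0.7] w 0.0871 shift [-0.0023 -0.0005  0.0567] rot [ 0.003 -0.005 -0.   ]
[ 1.24  0.85 -1.4   1.5   0.83  1.5   1.61]
```

View pics/c24.png

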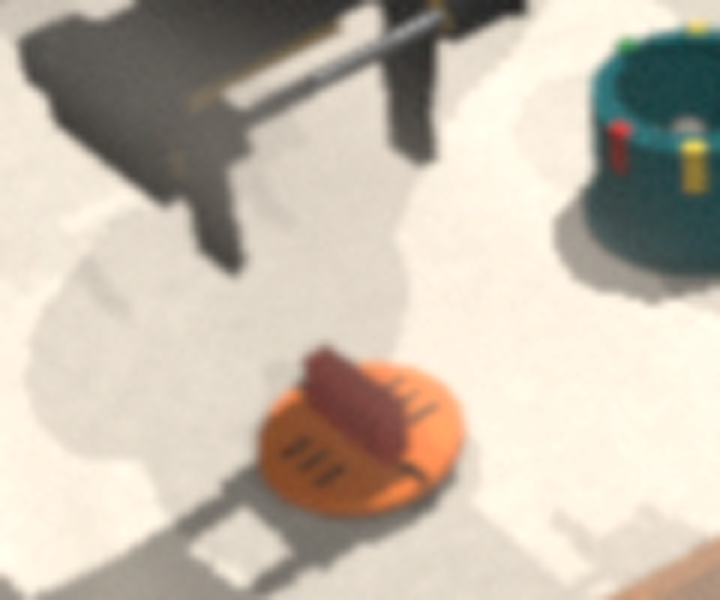

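View pics/c24t.png

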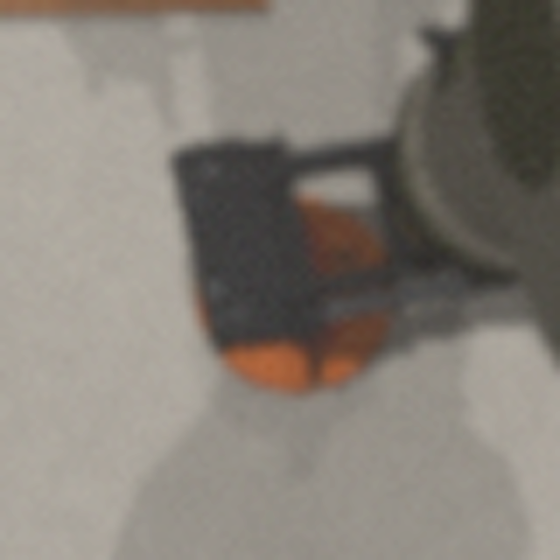

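```bash
python3 -c "
from v import *
s=load('c24_raw.png'); im=cv2.imread('pics/c24.png')
a=np.radians(11.7);X=np.array([np.cos(a),np.sin(a),0]);Y=np.array([-X[1],X[0],0]);L=np.array([.573,-.262,0])
def dot(p,col):
  u=proj(s,p); cv2.circle(im,(int((u[0]-120+.5)*6),int((u[1]-170+.5)*6)),2,col,-1)
for sx in(1,-1):
  for sy in (1,-1): dot(L+.028*sx*X+.008*sy*Y+[0,0,.052],(0,255,0))
for t in range(0,360,15): dot(L+.046*np.array([np.cos(np.radians(t)),np.sin(np.radians(t)),0])+[0,0,.02],(255,0,0))
cv2.imwrite('pics/c25.png',im)"
```

```text
(no output)
```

View pics/c25.png

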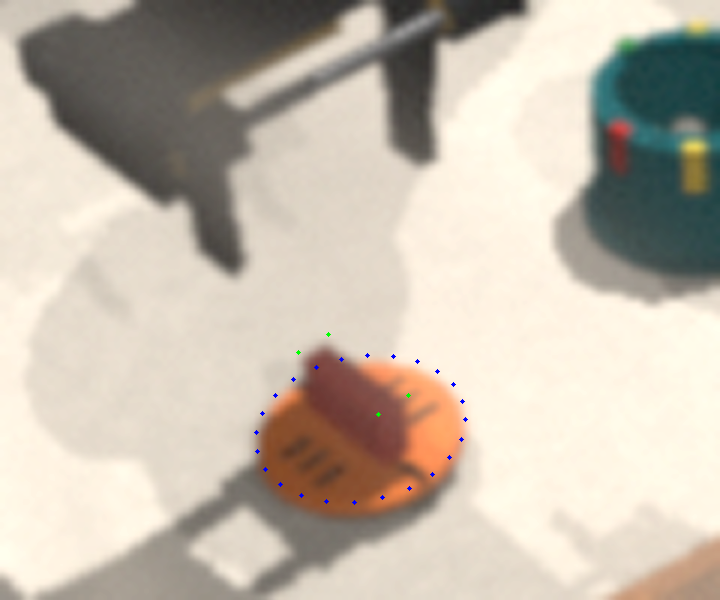

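```bash
python3 - <<'E'
from m import *
from scipy.optimize import least_squares
t=load('top0.png');s=load('scene0.png')
def crop(c,x0,y0,x1,y1,k):
    return cv2.convertScaleAbs(cv2.resize(c['pixels'][y0:y1,x0:x1],None,fx=k,fy=k,interpolation=cv2.INTER_CUBIC),alpha=1.5)
a=crop(s,212,170,262,220,12); 
def dot(im,c,p,x0,y0,k,col):
    u=proj(c,p); cv2.circle(im,(int((u[0]-x0+.5)*k),int((u[1]-y0+.5)*k)),2,col,-1)
for d in range(0,360,10):
    for rr in (.040,.053): dot(a,s,(.5036+rr*np.cos(np.radians(d)),-.038+rr*np.sin(np.radians(d)),.075),212,170,12,(255,255,255))
cv2.imwrite('pics/c26.png',a)
b=crop(s,155,222,205,262,14)
for d in range(0,360,10): dot(b,s,(.573+.046*np.cos(np.radians(d)),-.262+.046*np.sin(np.radians(d)),.020),155,222,14,(255,255,255))
cv2.imwrite('pics/c27.png',b)
E
```

```text
(no output)
```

View pics/c26.png

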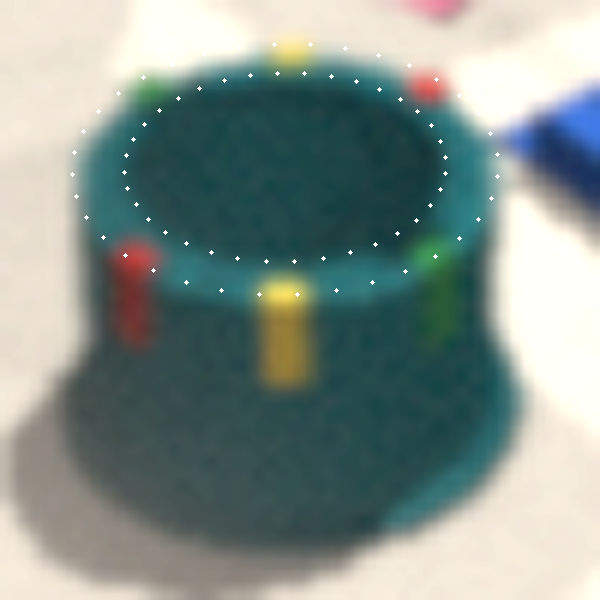

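View pics/c27.png

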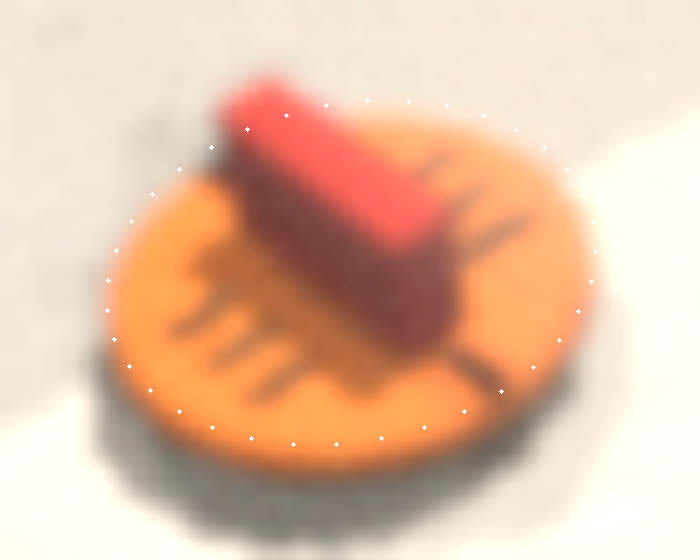

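```bash
python3 -c "
from v import *
go((.5733,-.2625,.06),191.5)"
```

```text
t 19.45 pos [ 0.5727 -0.2619  0.1509] F [0.1 1.1 0.9] w 0.087 shift [-0.0005 -0.0008  0.0909] rot [ 0.001 -0.     0.   ]
```

Emit:
{"name": "step_arm", "arguments": {
  "increments": [
    [[-0.002, -0.0005, 0.02], [0.003, -0.005, 0]],
    [[-0.002, -0.0005, 0.05], [0.003, -0.005, 0]],
    [[-0.002, -0.0005, 0.08], [0.003, -0.005, 0]],
    [[-0.002, -0.0005, 0.095], [0.003, -0.005, 0]],
    [[-0.002, -0.0005, 0.095], [0.003, -0.005, 0]]
  ]
}}

```text
time: 19.95
ee_pos: [0.5744, -0.2618, 0.0553]
eef_rot: [-0.1, 0.995, -0.0, 0.002]
ft_force: [0.9, -0.5, -0.2]
width: 0.087
```

Emit:
{"name": "step_arm", "arguments": {
  "increments": [
    [[0, 0, 0], [0, 0, 0]],
    [[0, 0, 0], [0, 0, 0]]
  ]
}}

```text
time: 20.15
ee_pos: [0.5754, -0.2619, 0.0572]
eef_rot: [-0.1, 0.995, -0.001, 0.003]
ft_force: [-0.0, -1.1, 0.1]
width: 0.0868
```

```bash
python3 -c "
from v import *
go((.5733,-.2625,.024),191.5); print(st()['joint_positions'].round(2))"
```

```text
t 20.15 pos [ 0.5754 -0.2619  0.0572] F [-0.  -1.1  0.1] w 0.0868 shift [ 0.0024 -0.0001  0.0332] rot [-0.002  0.006 -0.   ]
[ 1.22  0.93 -1.32  1.58  0.92  1.36  1.56]
```

Emit:
{"name": "step_arm", "arguments": {
  "increments": [
    [[0.002, 0, 0.015], [-0.002, 0.006, 0]],
    [[0.002, 0, 0.028], [-0.002, 0.006, 0]],
    [[0.002, 0, 0.032], [-0.002, 0.006, 0]],
    [[0.002, 0, 0.032], [-0.002, 0.006, 0]],
    [[0.002, 0, 0.032], [-0.002, 0.006, 0]]
  ]
}}

```text
time: 20.65
ee_pos: [0.5737, -0.2622, 0.0253]
eef_rot: [-0.1, 0.995, 0.0, -0.0]
ft_force: [0.1, 0.5, 0.8]
width: 0.087
```

```bash
python3 -c "
from v import *
go((.5733,-.2625,.024),191.5); view('c28',(130,190,220,270),7)"
```

```text
t 20.65 pos [ 0.5737 -0.2622  0.0253] F [0.1 0.5 0.8] w 0.087 shift [ 0.0004 -0.0002  0.0013] rot [ 0. -0. -0.]
```

View pics/c28.png

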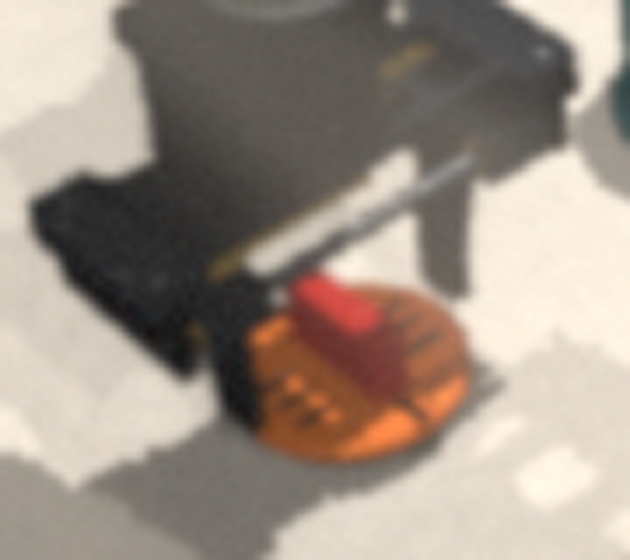

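Emit:
{"name": "step_arm", "arguments": {
  "increments": [
    [[0, 0, 0.001], [0, 0, 0]],
    [[0, 0, 0.001], [0, 0, 0]],
    [[0, 0, 0.001], [0, 0, 0]],
    [[0, 0, 0.001], [0, 0, 0]],
    [[0, 0, 0.001], [0, 0, 0]]
  ],
  "hand": 1,
  "grip_force": 40
}}

```text
time: 21.2
ee_pos: [0.5738, -0.2623, 0.0246]
eef_rot: [-0.1, 0.995, -0.0, 0.0]
ft_force: [-0.1, -0.1, 0.6]
width: 0.055
```

Emit:
{"name": "step_arm", "arguments": {
  "increments": [
    [[0, 0, 0], [0, 0, 0]],
    [[0, 0, 0], [0, 0, 0]],
    [[0, 0, 0], [0, 0, 0]],
    [[0, 0, 0], [0, 0, 0]],
    [[0, 0, 0], [0, 0, 0]]
  ]
}}

```text
time: 21.7
ee_pos: [0.5738, -0.2623, 0.0246]
eef_rot: [-0.1, 0.995, -0.0, 0.0]
ft_force: [0.3, 0.3, -0.1]
width: 0.016
```

Emit:
{"name": "step_arm", "arguments": {
  "increments": [
    [[0, 0, 0], [0, 0, 0]],
    [[0, 0, 0], [0, 0, 0]],
    [[0, 0, 0], [0, 0, 0]]
  ]
}}

```text
time: 22.0
ee_pos: [0.5738, -0.2623, 0.0245]
eef_rot: [-0.1, 0.995, -0.0, 0.0]
ft_force: [0.1, 0.6, -0.1]
width: 0.0157
```

```bash
python3 -c "
from v import *
go((.5733,-.2625,.15),191.5); view('c29',(130,190,220,270),7)"
```

```text
t 22.0 pos [ 0.5738 -0.2623  0.0245] F [ 0.1  0.6 -0.1] w 0.0157 shift [ 5.000e-04 -1.000e-04 -1.255e-01] rot [-0.  0. -0.]
```

View pics/c29.png

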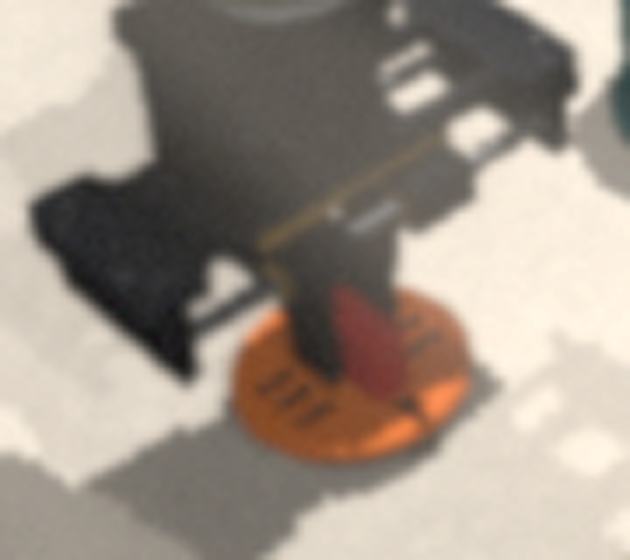

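Emit:
{"name": "step_arm", "arguments": {
  "increments": [
    [[0, 0, -0.02], [0, 0, 0]],
    [[0, 0, -0.06], [0, 0, 0]],
    [[0, 0, -0.1], [0, 0, 0]],
    [[0, 0, -0.14], [0, 0, 0]],
    [[0, 0, -0.14], [0, 0, 0]]
  ]
}}

```text
time: 22.55
ee_pos: [0.5762, -0.2615, 0.1718]
eef_rot: [-0.101, 0.995, -0.002, 0.004]
ft_force: [-0.1, 0.5, -0.7]
width: 0.0155
```

```bash
python3 -c "
from v import *
go((.5043,-.038,.16),191.0)"
```

```text
t 22.55 pos [ 0.5762 -0.2615  0.1718] F [-0.1  0.5 -0.7] w 0.0155 shift [0.0259 0.2334 0.0107] rot [-0.004  0.007  0.009]
```

Emit:
{"name": "step_arm", "arguments": {
  "increments": [
    [[0.005, 0.03, 0], [-0.004, 0.007, 0.009]],
    [[0.01, 0.08, 0], [-0.004, 0.007, 0.009]],
    [[0.015, 0.13, 0], [-0.004, 0.007, 0.009]],
    [[0.02, 0.18, 0.005], [-0.004, 0.007, 0.009]],
    [[0.025, 0.215, 0.01], [-0.004, 0.007, 0.009]]
  ]
}}

```text
time: 23.05
ee_pos: [0.5075, -0.0524, 0.1612]
eef_rot: [-0.098, 0.995, -0.0, 0.0]
ft_force: [0.9, 0.8, -1.4]
width: 0.016
```

Emit:
{"name": "step_arm", "arguments": {
  "increments": [
    [[0, 0, 0], [0, 0, 0]],
    [[0, 0, 0], [0, 0, 0]]
  ]
}}

```text
time: 23.25
ee_pos: [0.5072, -0.0517, 0.1618]
eef_rot: [-0.099, 0.995, -0.001, 0.0]
ft_force: [-0.1, -0.6, -0.8]
width: 0.0158
```

```bash
python3 -c "
from v import *
go((.5043,-.038,.13),191.0); print(st()['joint_positions'].round(2))"
```

```text
t 23.25 pos [ 0.5072 -0.0517  0.1618] F [-0.1 -0.6 -0.8] w 0.0158 shift [0.0002 0.0141 0.0318] rot [-0.003  0.     0.006]
[ 1.18  0.52 -1.45  1.79  0.53  1.32  1.37]
```

Emit:
{"name": "step_arm", "arguments": {
  "increments": [
    [[0, 0.008, 0.008], [-0.003, 0, 0.006]],
    [[0, 0.0141, 0.02], [-0.003, 0, 0.006]],
    [[0, 0.0141, 0.032], [-0.003, 0, 0.006]],
    [[0, 0.0141, 0.032], [-0.003, 0, 0.006]],
    [[0, 0.0141, 0.032], [-0.003, 0, 0.006]]
  ]
}}

```text
time: 23.75
ee_pos: [0.5044, -0.0381, 0.1293]
eef_rot: [-0.096, 0.995, 0.001, -0.0]
ft_force: [0.2, 0.2, -0.9]
width: 0.0158
```

Emit:
{"name": "step_arm", "arguments": {
  "increments": [
    [[0, 0, 0], [0, 0, 0]],
    [[0, 0, 0], [0, 0, 0]]
  ]
}}

```text
time: 23.95
ee_pos: [0.5046, -0.0383, 0.1296]
eef_rot: [-0.095, 0.995, 0.001, -0.0]
ft_force: [0.4, -0.6, -1.4]
width: 0.0158
```

```bash
python3 -c "
from v import *
go((.5043,-.038,.11),191.0); print(st()['joint_positions'].round(2))
view('c30',(190,130,280,220),7)
view('c30t',(240,170,330,250),7,'top')"
```

```text
t 23.95 pos [ 0.5046 -0.0383  0.1296] F [ 0.4 -0.6 -1.4] w 0.0158 shift [0.0003 0.0003 0.0196] rot [ 0.001 -0.    -0.001]
[ 1.13  0.54 -1.41  1.84  0.56  1.26  1.32]
```

View pics/c30.png

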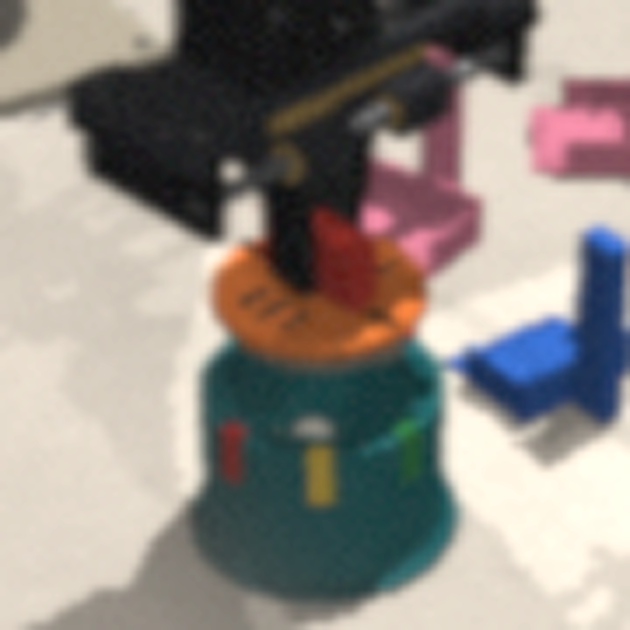

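View pics/c30t.png

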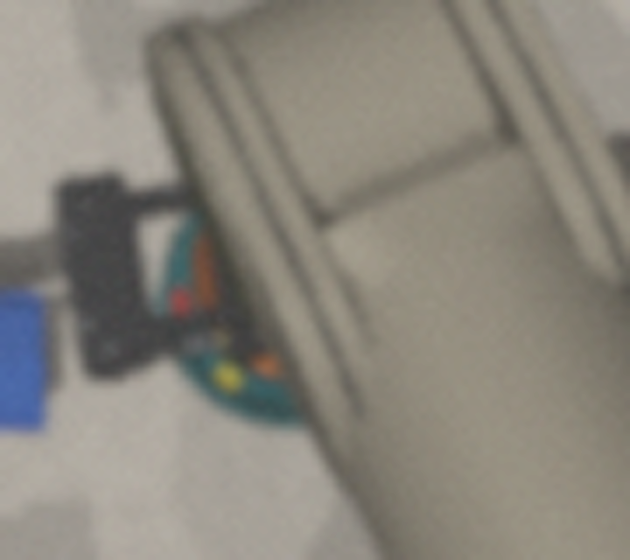

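```bash
python3 -c "
from m import *
s=load('c30_raw.png'); im=cv2.imread('pics/c30.png')
for d in range(0,360,10):
  u=proj(s,(.5038+.046*np.cos(np.radians(d)),-.038+.046*np.sin(np.radians(d)),.125)); cv2.circle(im,(int((u[0]-190+.5)*7),int((u[1]-130+.5)*7)),2,(255,255,255),-1)
for d in range(0,360,10):
  u=proj(s,(.5036+.053*np.cos(np.radians(d)),-.038+.053*np.sin(np.radians(d)),.075)); cv2.circle(im,(int((u[0]-190+.5)*7),int((u[1]-130+.5)*7)),2,(255,255,0),-1)
cv2.imwrite('pics/c31.png',im)"
```

```text
(no output)
```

View pics/c31.png

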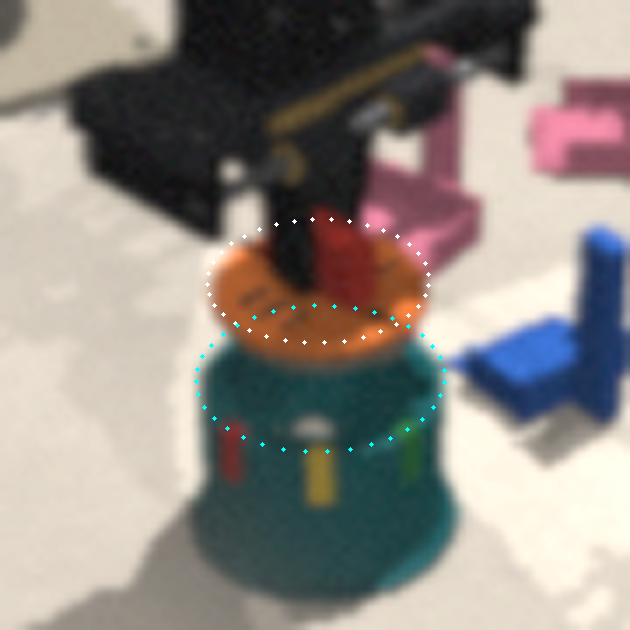

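Emit:
{"name": "step_arm", "arguments": {
  "increments": [
    [[0, 0, 0.01], [0, 0, 0]],
    [[0, 0, 0.02], [0, 0, 0]],
    [[0, 0, 0.025], [0, 0, 0]],
    [[0, 0, 0.025], [0, 0, 0]],
    [[0, 0, 0.025], [0, 0, 0]]
  ]
}}

```text
time: 24.55
ee_pos: [0.5045, -0.0381, 0.1045]
eef_rot: [-0.096, 0.995, 0.001, -0.0]
ft_force: [-0.3, -0.5, -2.0]
width: 0.0158
```

```bash
python3 -c "
from v import *
go((.5043,-.038,.0855),191.0); print(st()['joint_positions'].round(2))"
```

```text
t 24.55 pos [ 0.5045 -0.0381  0.1045] F [-0.3 -0.5 -2. ] w 0.0158 shift [0.0002 0.0001 0.019 ] rot [ 0.001 -0.    -0.   ]
[ 1.1   0.56 -1.37  1.86  0.59  1.22  1.3 ]
```

Straight down now, gently.

Emit:
{"name": "step_arm", "arguments": {
  "increments": [
    [[0, 0, 0.004], [0, 0, 0]],
    [[0, 0, 0.008], [0, 0, 0]],
    [[0, 0, 0.011], [0, 0, 0]],
    [[0, 0, 0.011], [0, 0, 0]]
  ]
}}

```text
time: 24.95
ee_pos: [0.5042, -0.038, 0.093]
eef_rot: [-0.096, 0.995, 0.001, -0.001]
ft_force: [-0.2, -0.1, -0.3]
width: 0.0159
```

```bash
python3 -c "
from v import *
go((.5043,-.038,.0855),191.0)"
```

```text
t 24.95 pos [ 0.5042 -0.038   0.093 ] F [-0.2 -0.1 -0.3] w 0.0159 shift [-0.0001 -0.      0.0075] rot [ 0.002 -0.001 -0.   ]
```

Emit:
{"name": "step_arm", "arguments": {
  "increments": [
    [[0, 0, 0.003], [0.001, 0, 0]],
    [[0, 0, 0.006], [0.001, 0, 0]],
    [[0, 0, 0.0075], [0.001, 0, 0]],
    [[0, 0, 0.0075], [0.001, 0, 0]]
  ]
}}

```text
time: 25.35
ee_pos: [0.5042, -0.038, 0.0855]
eef_rot: [-0.096, 0.995, 0.0, -0.001]
ft_force: [-1.0, -0.2, 0.1]
width: 0.0155
```

```bash
python3 -c "
from v import *
go((.5043,-.038,.0855),191.0)"
```

```text
t 25.35 pos [ 0.5042 -0.038   0.0855] F [-1.  -0.2  0.1] w 0.0155 shift [-0.0001 -0.      0.    ] rot [ 0.    -0.001 -0.   ]
```

Emit:
{"name": "step_arm", "arguments": {
  "increments": [
    [[0, 0, 0.0005], [0, 0, 0]],
    [[0, 0, 0.001], [0, 0, 0]],
    [[0, 0, 0.001], [0, 0, 0]]
  ]
}}

```text
time: 25.65
ee_pos: [0.5043, -0.038, 0.0854]
eef_rot: [-0.096, 0.995, -0.0, -0.001]
ft_force: [-5.9, -1.9, 14.4]
width: 0.0161
```

```bash
python3 -c "
from v import *
go((.5043,-.038,.0855),191.0); print(st()['joint_positions'].round(2))
view('c32',(190,130,280,220),7)"
```

```text
t 25.65 pos [ 0.5043 -0.038   0.0854] F [-5.9 -1.9 14.4] w 0.0161 shift [-0.     -0.     -0.0001] rot [-0.    -0.001 -0.   ]
[ 1.08  0.58 -1.34  1.88  0.61  1.19  1.28]
```

View pics/c32.png

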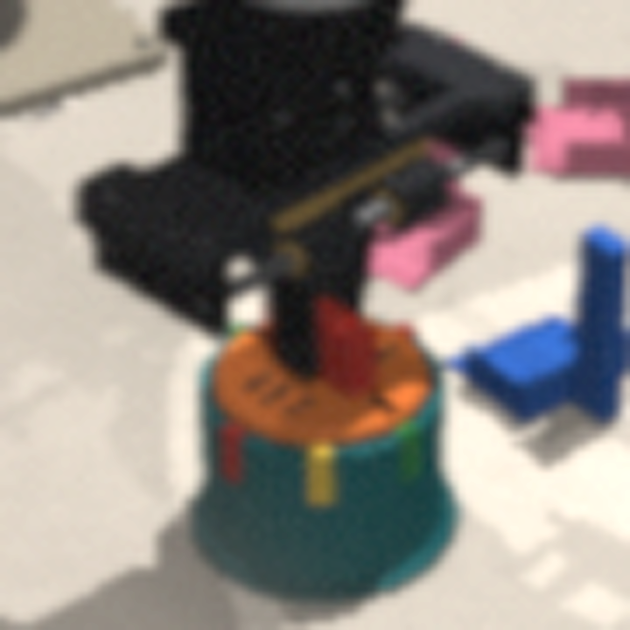

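Emit:
{"name": "step_arm", "arguments": {
  "increments": [
    [[0, 0, 0], [0, 0, 0]],
    [[0, 0, 0], [0, 0, 0.06]],
    [[0, 0, 0], [0, 0, 0.12]],
    [[0, 0, 0], [0, 0, 0.18]],
    [[0, 0, 0], [0, 0, 0.18]]
  ]
}}

```text
time: 26.2
ee_pos: [0.5044, -0.0379, 0.0855]
eef_rot: [-0.005, 1.0, -0.0, -0.0]
ft_force: [-0.3, -0.0, 0.5]
width: 0.0159
```

```bash
python3 -c "
from v import *
go((.5043,-.038,.0853),146); print(st()['joint_positions'].round(2), st()['torque'].round(2))"
```

```text
t 26.2 pos [ 0.5044 -0.0379  0.0855] F [-0.3 -0.   0.5] w 0.0159 shift [ 0.0001 -0.0001  0.0002] rot [-0.001 -0.001  0.604]
[ 1.06  0.55 -1.31  1.88  0.58  1.17  1.13] [ 0.17 -0.27 -0.03]
```

Emit:
{"name": "step_arm", "arguments": {
  "increments": [
    [[0, 0, 0], [0, 0, 0.07]],
    [[0, 0, 0], [0, 0, 0.14]],
    [[0, 0, 0], [0, 0, 0.21]],
    [[0, 0, 0], [0, 0, 0.28]],
    [[0, 0, 0], [0, 0, 0.35]]
  ]
}}

```text
time: 26.7
ee_pos: [0.5045, -0.0377, 0.0855]
eef_rot: [0.169, 0.986, -0.0, -0.0]
ft_force: [-0.6, 1.0, 1.5]
width: 0.0159
```

```bash
python3 -c "
from v import *
go((.5043,-.038,.0853),146); print(st()['joint_positions'].round(2), st()['torque'].round(2))"
```

```text
t 26.7 pos [ 0.5045 -0.0377  0.0855] F [-0.6  1.   1.5] w 0.0159 shift [ 0.0001 -0.0003  0.0002] rot [-0.001 -0.     0.254]
[ 1.02  0.5  -1.24  1.88  0.52  1.14  0.82] [ 0.22 -0.1   0.03]
```

Emit:
{"name": "step_arm", "arguments": {
  "increments": [
    [[0, 0, 0], [0, 0, 0.06]],
    [[0, 0, 0], [0, 0, 0.12]],
    [[0, 0, 0], [0, 0, 0.18]],
    [[0, 0, 0], [0, 0, 0.23]],
    [[0, 0, 0], [0, 0, 0.245]]
  ]
}}

```text
time: 27.2
ee_pos: [0.5045, -0.0376, 0.0855]
eef_rot: [0.288, 0.958, -0.0, -0.0]
ft_force: [-1.0, 0.6, 0.4]
width: 0.0156
```

Emit:
{"name": "step_arm", "arguments": {
  "increments": [
    [[0, 0, 0], [0, 0, 0]],
    [[0, 0, 0], [0, 0, 0]],
    [[0, 0, 0], [0, 0, 0]]
  ]
}}

```text
time: 27.5
ee_pos: [0.5045, -0.0376, 0.0855]
eef_rot: [0.287, 0.958, -0.0, -0.0]
ft_force: [0.3, 0.1, 1.2]
width: 0.0156
```

```bash
python3 -c "
from v import *
go((.5043,-.038,.0853),146); print(st()['joint_positions'].round(2), st()['torque'].round(2))
view('c33',(190,130,310,220),6);view('c33t',(240,170,330,250),7,'top')"
```

```text
t 27.5 pos [ 0.5045 -0.0376  0.0855] F [0.3 0.1 1.2] w 0.0156 shift [ 0.     -0.0004  0.0002] rot [-0.001 -0.     0.01 ]
[ 0.99  0.46 -1.19  1.88  0.48  1.12  0.61] [ 0.08 -0.2   0.01]
```

View pics/c33.png

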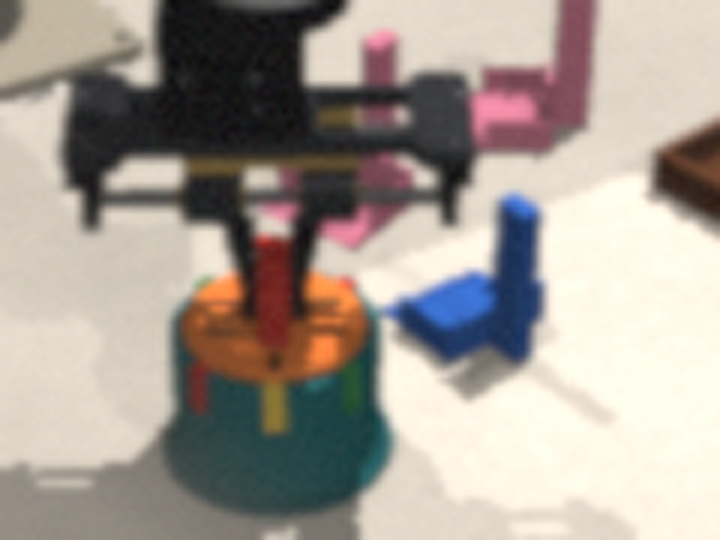

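View pics/c33t.png

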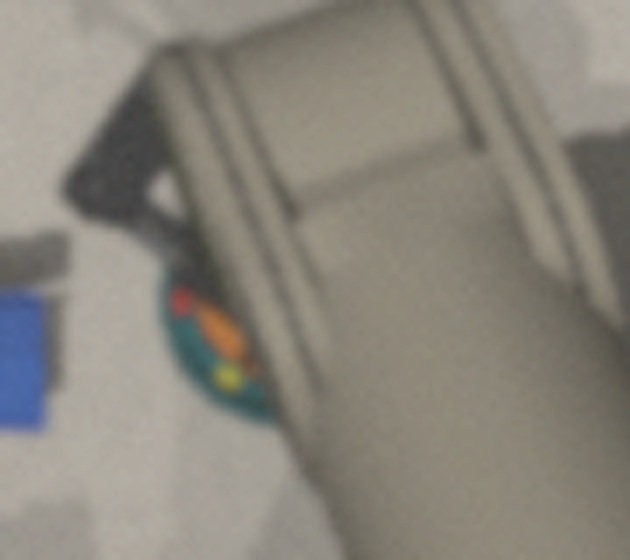

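```bash
python3 -c "
from v import *
s=st();print(s['time'],s['ft_force'].round(1),np.abs(s['joint_vel']).max().round(4))
print(r.close_job())"
```

```text
27.6 [ 0.5 -0.1  1.1] 0.0044
the job is handed in; nothing more can be done
None
```

I did the whole job in 27.6 s of robot time and handed it in still gripping the lid. No verdict was reported.

- **Balls:** I scooped all three balls from the tray in one stroke and tipped them into the pot. A top view before the lid went on showed all three inside. I could not see them afterwards.
- **Scoop:** It stands upright and released at its starting place. The last scene picture shows it standing there clear of the gripper.
- **Lid:** It went into the slots without resistance and stopped at the calculated height (within 0.1 mm) with a 14 N push. I then turned it about 45° clockwise. In the last picture its black line points at the yellow mark.
- **Final state:** The grip opening is 16 mm, which matches the bar. The tool force is about 1 N, the twist moment is near zero and the arm is still. That low moment is my only sign that the lock pin is free, because I cannot read it directly.
- **Other things on the ledge:** Nothing indicated contact with them, but I did not measure their positions again at the end.

One disagreement: the scene and top cameras differed by about 0.5 pixel (1–2 mm), but by nearly the same amount for the pot and the lid. I therefore used their relative position, and the fit was clean.

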